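# Clamp and centre-punch a brass tag

## Robot

A 6-joint arm with a two-finger parallel gripper is mounted at the origin on a cart in front of the work surface, level with it; the furniture and walls round the work are solid. World frame = base frame: x ahead of the robot, y to its left, z up, the work surface at z = 0. Lengths are in m, angles in rad, forces in N, time in s.
With the tool pointing down it reaches from about 0.275 to 0.85 m from the base axis. Payload 5.2 kg.
Tool frame: the origin (TCP) lies midway between the tips of the shut fingers; the grasp point (between the pads) lies 19 mm behind it (r.pinch_z is the distance from the TCP to the grasp point, in m); y points along the fingers, x is the direction in which the jaws open and shut, and the axes are right-handed (so a half turn about y gives the same grasp; the last joint's range is limited). The gripper opens to 85 mm and grips with 20 to 120 N. Pads are 22 mm wide; open, the fingers measure 114 mm over their backs; the gripper's body (76 mm by 85 mm) begins 54 mm behind the grasp point. The pads swing forward as they close: fully open they stand 13 mm farther back than shut.
Start: joints at [1.087, 0.259, 1.535, -0, 1.348, -0.203], TCP at [0.152, 0.528, 0.231] pointing down, gripper open.
Joint ranges: [-3.14, 3.14], [-0.91, 2.08], [0.19, 2.58], [-1.22, 4.36], [0.22, 2.71], [-3.12, 3.12]. Speed limits (rad/s): [2.57, 2.57, 3.14, 3.14, 3.14, 3.14].

## Interface

Orientations are given as a unit quaternion [x, y, z, w].
In Python, from plant import r gives the robot as it stands. The module is installed in compiled form; this text tells all that it offers.
- The arm moves only by the shell command python3 -m crank 'ROWS'. ROWS is JSON, a list of rows, each an object of numbers: "hand": the opening, from 0 (shut) to 1 (fully open); "tx", "ty", "tz": the shift along the tool's x, y, z in cm; "roll": the turn about the tool's y in rad. A call has 1 to 20 rows; each row is the pose to reach, as a shift and turn from the pose commanded when the call began, along the tool's axes at that moment; what a row does not reach only later rows make up. A row lasts 1/10 s, in which the tool goes at most 50 mm and 8.59 degrees, less where a joint would pass 70% of its speed; a pose out of reach is approached as far as the arm can. A call with a gripper value outside its range is refused whole. The fingers move at their own pace and stop on an object; the grip force is fixed at half the most. Time passes only in rows, so rows that repeat a pose let the fingers close. It gives the time, the measured TCP pose, the force and the opening at its end, in the units of the state.
- r.get_state(): the state, without advancing time (a new reading comes with each control period).
- r.get_image(name): name is "scene" or "top" or "wrist"; returns the picture (400x640x3 uint8, red, green, blue); there is no depth.
- r.get_calibration(name): a dict with "fx", "fy", "cx", "cy" (pixels), "pose" (4x4, takes a point from camera to world coordinates); the wrist camera has in their place "tool_from_camera" (4x4, takes a point from camera to tool coordinates, whose origin is the TCP and whose axes are the tool frame's). Camera axes: x right, y up, looking along -z (the intrinsics and any distortion apply to the point x, -y, -z); pixel columns grow to the right and rows downward; lengths in m; the calibration is good to about 2 mm. A picture is of the moment at which its call begins: read the wrist's pose just before it. get_calibration takes no time and is no camera call.
- r.sign_off(): hands the job in, once; it reports no verdict.
Trained networks look in the newest picture that a camera, given by its name, has taken for a name from the list of things; names that differ only in an ending like _2 or _b are one class to them, and where a whole thing is asked for, a point or a joint stands for the part that bears it (a point fixed in the world has none). Each returns a list of dicts, best first, with "conf" (0 to 1); they miss things now and then, are a little off and sometimes report something else, mostly with a low value. They report only what shows in the picture. A call takes as long as a camera call. They do not tell look-alikes from the thing itself.
- r.recognise(label, camera): "bbox" ([left, top, right, bottom] in pixels, round what is visible of it).
The state is a dict: "time": time; "joints": joint angles; "dq": joint speeds; "tau": joint torques, N m; "tool_pos": TCP position; "tool_rot": TCP orientation; "wrist_force": force on the tool from outside, world axes, zero at the start; "moment": the same for the moment, N m; "opening": opening from 0.0 (shut) to 1.0 (fully open).
Only numpy, scipy, OpenCV 4.12 (cv2) and the standard library are available. Lean on these libraries where they do the work, as an engineer would, in place of code of your own. Each camera call takes 0.05 s, during which the arm holds its last target.

## Task

Lock the loose brass tag in the marking jig by pressing the toggle clamp's handle down until it snaps over centre. Then take the largest of the three spring punches from the wooden stand, set its point on the scribed cross, press it straight down, upright and steadily without ramming, until its nose is pushed fully in, and lift it straight off without dragging the point. Put it back upright in the stand, leave the tag clamped, and do not disturb the other punches or the things on the bench.

Things in the scene. Friction and masses are not known exactly. Their poses are not given: they have to be found in the camera images.
- jig: Steel marking jig, fixed: bed 14 mm thick, from x = -67 to +123 and y = -42 to +42 mm in its own frame, a toggle clamp on its rear half and a fence 7 mm high along its +y edge. Origin on the bench plane; +x points from clamp to tag, z up. Open, the clamp's handle reaches 0.145 m and its arm 0.105 m above the bench; locked, nothing of the clamp is over 75 mm.
- clamp_handle (a joint): Angle of the clamp's handle on its arm (rad): 0 open (the start), about 1.95 at dead centre, 2.07 locked on its stop. The clamp works in the jig's x-z plane: pressing the handle back (-x) and down swings the arm down in front and squeezes its sprung rubber foot on the tag. It stays where it is left; past dead centre it is locked. The push takes 2 to 5 N at the grip.
- clamp_grip (a point): On the axis of the handle's black rubber grip (13 mm thick), 22 mm from its end. Push on the grip's upper side (towards the tag while it stands up). Its x, z in the jig's frame (y = 0), in mm, and the handle's angle over level, pointing to -x: open -62, 124 (65 deg); then -77, 114 (45); -81, 100 (31); -87, 78 (14); locked -90, 62 (3).
- tag: Loose brass tag, 76 x 40 mm and 4 mm thick, flat on the bed beside the fence, its length along the jig's x. Origin at the centre of its underside, +x along its length, away from the clamp. The clamp's foot comes down on its rear half.
- tag_mark (a point): The cross of two thin dark scribed lines (30 mm along the tag, 37 mm across it) on the tag's top face, 22 mm from the tag's centre towards the free end. The point lies on the top face (18 mm above the bench); z is up.
- punch_big: Largest of three round steel spring punches, upright in the stand. Origin on its axis under the flange, z up the axis. Flange 25 mm wide, 5 mm thick; above it a ringed barrel 16 mm thick and an 18 mm cap, top 90 mm over the origin. Below it a 12 mm sleeve reaches 26 mm down, then the sprung nose (7 mm) to the point 46 mm below the origin. About 0.13 kg.
- big_barrel (a point): Centre of the big punch's barrel, on its axis, 45 mm above the flange's underside: the place to grip. z runs up its axis.
- big_tip (a point): The point of the big punch's nose, 91 mm below big_barrel when the nose is out; it moves with the nose. z runs up the punch's axis.
- punch_big_nose (a joint): How far the nose of the big punch is pushed into it (m): 0 out, 0.010 fully in. The spring takes about 4 N to start it and 11 N to push it fully in.
- punch_mid: Middle punch of the same make: barrel 13.6 mm thick, 70 mm from the flange's underside (its origin) to the top. Leave alone.
- punch_small: Smallest punch of the same make: barrel 11.5 mm thick, 58 mm from the flange's underside (its origin) to the top. Leave alone.
- stand: Wooden block that holds the punches, fixed, 160 x 54 mm (foot 172 x 64), 52 mm high. Origin at the centre of its underside; the three bored places lie along its x, 50 mm apart. A punch stands in its place with its flange on the block's top.
- stand_hole0 (a point): Centre of the mouth of the first bored place (x = -50 mm), on the block's top, 52 mm above the bench; bore 17 mm wide, 47 mm deep, straight down.
- stand_hole1 (a point): The same for the middle place (x = 0).
- stand_hole2 (a point): The same for the third place (x = +50 mm).
- dapping_block: Loose steel cube with round hollows, 45 mm; leave alone. Origin under its centre.
- bead_jar_1: Loose glass bead jar with a white lid, 44 mm wide, 52 mm high; leave alone. Origin under its centre.
- bead_jar_2: Loose glass bead jar with a brass lid, 52 mm wide, 46 mm high; leave alone. Origin under its centre.
- screwdriver: Loose screwdriver lying on the bench, 157 mm long; leave alone. Origin under its centre.
- solder_block: Loose soldering block, 100 x 68 x 24 mm; leave alone. Origin under its centre.
- spool_2: Loose thread spool standing on end, 44 mm wide, 46 mm high; leave alone. Origin under its centre.
Things that resemble listed ones, but are neither listed nor needed, are in the scene too. Of the things shaped like the jig, the steel one is meant.

How it is judged:
On the way, in this order (a step that is already met when the one before it is completed fails the run):
1. the clamp is locked past dead centre on the tag (value of joint clamp_handle above 2 rad), for 0.2 s.
2. with the clamp locked, the big punch stands on the cross (point within 3 mm, axis within 0.1 rad of upright) and its nose is pressed in at least 8 of its 10 mm, held for 0.25 s (value of joint clamp_handle above 2 rad and horizontal distance between big_tip and tag_mark below 0.003 m and z of big_tip in the frame of tag_mark below 0.003 m and angle between big_tip's own z axis and vertical below 0.1 rad and value of joint punch_big_nose above 0.008 m and contact force between punch_big and tag above 4 N), for 0.25 s.
3. the point is lifted straight off, 10 mm or more above the tag while still within 8 mm of the cross sideways (z of big_tip in the frame of tag_mark above 0.01 m and horizontal distance between big_tip and tag_mark below 0.008 m), for 0.04 s.
At the end, for the whole second after the job is handed in: Clamp locked (handle over 2.0 rad); the cross within 5 mm of where it started; the big punch at rest, upright (0.12 rad) in a bored place of the stand, flange down on the block (4 mm), within 6 mm of the bore's centre. Other punches and bystanders undisturbed (value of joint clamp_handle above 2 rad and distance of tag_mark from where it was at the start of the episode below 0.005 m and (horizontal distance between punch_big and stand_hole0 below 0.006 m or horizontal distance between punch_big and stand_hole1 below 0.006 m or horizontal distance between punch_big and stand_hole2 below 0.006 m) and z of punch_big in the frame of stand between 0.048 and 0.056 m and angle between punch_big's own z axis and vertical below 0.12 rad and linear speed of each of punch_big, tag below 0.03 m/s); the robot touches nothing.
It fails at once if the big punch is rammed on the tag with over 40 N (contact force between punch_big and tag above 40 N).
It fails at once if the big punch touches the tag (over 1 N) with its point more than 5 mm from the cross: a stray or dragged mark (contact force between punch_big and tag above 1 N and horizontal distance between big_tip and tag_mark above 0.005 m).
It fails at once if another punch is shifted over 15 mm or tipped over 0.3 rad (distance of any of punch_small, punch_mid from where it was at the start of the episode above 0.015 m or angle between any of punch_small, punch_mid's own z axis and vertical above 0.3 rad).
It fails at once if a bystander on the bench is shifted over 25 mm (distance of any of dapping_block, bead_jar_1, bead_jar_2, screwdriver, solder_block, spool_2 from where it was at the start of the episode above 0.025 m).
It also fails if it takes over 72 s, if anything falls off the work surface, if the arm or the gripper's body presses on something with over 40 N, if the wrist force passes 120 N, or if a joint passes its speed limit or range.

## Working session

There is one attempt and no reset: what is moved stays moved. The work goes in short steps, Python scripts to look and compute and a shell command to move; the robot and the scene stay as the last step left them, time stands still between calls to the robot, and variables do not carry over. Pictures are saved under pics/ and viewed, and the job is handed in when it is done.

```bash
mkdir -p pics; ls
python3 - <<'E'
from plant import r
import cv2,numpy as np
print(r.get_state()); print(r.pinch_z)
for n in ("scene","top","wrist"):
    im=r.get_image(n); cv2.imwrite(f"pics/{n}0.png",im[:,:,::-1]); c=r.get_calibration(n); print(n,{k:np.round(v,4).tolist() if not isinstance(v,str) else v for k,v in c.items()})
E
```

```text
pics
{'time': 0.0, 'joints': array([ 1.08721836e+00,  2.59362950e-01,  1.53606278e+00, -2.32836509e-05,
        1.34798644e+00, -2.02744118e-01]), 'dq': array([ 0.00065499, -0.00016607, -0.00017313,  0.00056178, -0.00039329,
       -0.00055393]), 'tau': array([-2.27430337e-04, -4.46008229e+01, -2.90574932e+01, -7.83217638e-05,
        1.14176775e-02, -4.93264693e-06]), 'tool_pos': array([0.1521483 , 0.52800205, 0.23047209]), 'tool_rot': array([ 0.56533807,  0.4245242 , -0.42568015, -0.56477295]), 'wrist_force': array([0.15652179, 0.52737988, 0.0270306 ]), 'moment': array([-0.01633469, -0.0704231 , -0.00830386]), 'opening': 0.999835045601376}
0.0187
scene {'fx': 365.884, 'fy': 365.884, 'cx': 320.782, 'cy': 202.5234, 'pose': [[0.7309, 0.4142, -0.5424, -0.0694], [-0.6824, 0.4348, -0.5876, -0.4731], [-0.0076, 0.7996, 0.6005, 0.7294], [0.0, 0.0, 0.0, 1.0]]}
top {'fx': 482.4936, 'fy': 482.4936, 'cx': 320.9108, 'cy': 199.4624, 'pose': [[-0.0142, 0.9929, -0.1178, 0.3528], [-0.9999, -0.0151, -0.0062, 0.1413], [-0.0079, 0.1177, 0.993, 1.5771], [0.0, 0.0, 0.0, 1.0]]}
wrist {'fx': 303.4535, 'fy': 303.4535, 'cx': 323.7055, 'cy': 200.1761, 'tool_from_camera': [[1.0, -0.0014, 0.0003, -0.0], [0.0007, 0.2842, -0.9588, -0.143], [0.0013, 0.9588, 0.2842, 0.0729], [0.0, 0.0, 0.0, 1.0]]}
```

View pics/scene0.png

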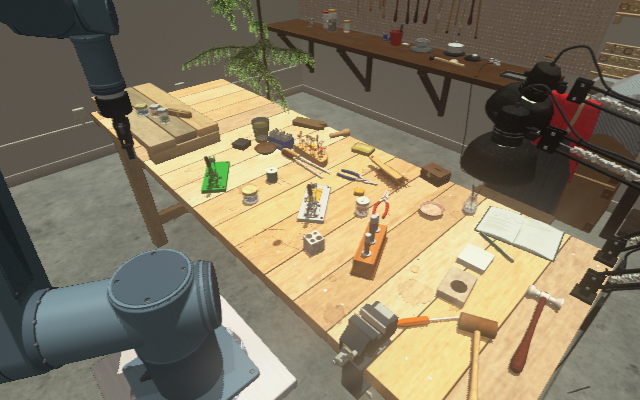

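View pics/top0.png

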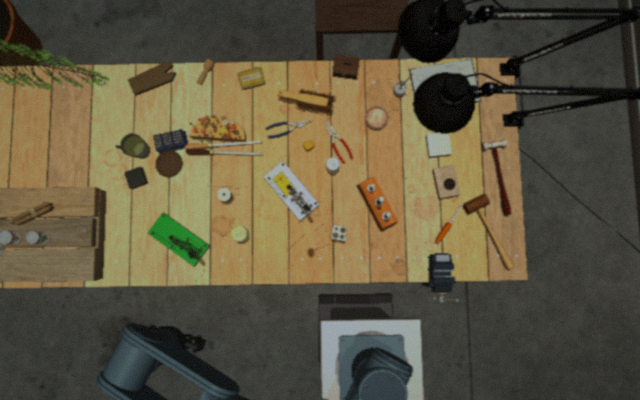

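View pics/wrist0.png

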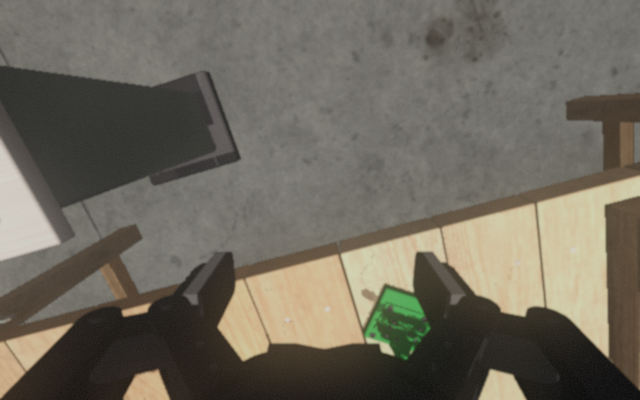

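```bash
cat > h.py <<'E'
from plant import r
import cv2,numpy as np
from scipy.spatial.transform import Rotation as R
def campose(n,st=None):
    c=r.get_calibration(n)
    if n!='wrist': return c,np.array(c['pose'])
    T=np.eye(4);T[:3,:3]=R.from_quat(st['tool_rot']).as_matrix();T[:3,3]=st['tool_pos']
    return c,T@np.array(c['tool_from_camera'])
def pix2w(n,u,v,z,st=None):
    c,P=campose(n,st)
    d=P[:3,:3]@np.array([(u-c['cx'])/c['fx'],-(v-c['cy'])/c['fy'],-1]);o=P[:3,3]
    return o+d*(z-o[2])/d[2]
def w2pix(n,p,st=None):
    c,P=campose(n,st); q=np.linalg.inv(P)@np.r_[p,1]
    return np.array([c['cx']+c['fx']*q[0]/-q[2],c['cy']+c['fy']*-q[1]/-q[2]])
def save(im,name,box=None,k=1):
    if box: im=im[box[1]:box[3],box[0]:box[2]]
    cv2.imwrite('pics/'+name,cv2.resize(im[:,:,::-1],None,fx=k,fy=k,interpolation=cv2.INTER_CUBIC))
def toolmove(target,st,yaw=0):
    "world delta in tool axes, cm"
    return R.from_quat(st['tool_rot']).as_matrix().T@(np.array(target)-st['tool_pos'])*100
E
python3 - <<'E'
from h import *
im=r.get_image('top'); save(im,'top_crop.png',(250,130,410,250),5)
ims=r.get_image('scene'); save(ims,'scene_crop.png',(280,160,410,290),5)
for l in ('jig','stand','tag','punch_big','punch_mid','punch_small','clamp_grip'):
    for cam in ('top','scene'):
        print(l,cam,[(np.round(d['bbox']).tolist(),round(d['conf'],2)) for d in r.recognise(l,cam)][:4])
print(R.from_quat(r.get_state()['tool_rot']).as_matrix().round(3))
E
```

```text
jig top [([267.0, 162.0, 318.0, 218.0], 0.88), ([147.0, 212.0, 208.0, 264.0], 0.86)]
jig scene [([298.0, 183.0, 330.0, 223.0], 0.88), ([202.0, 158.0, 229.0, 197.0], 0.72)]
stand top [([357.0, 180.0, 400.0, 230.0], 0.97)]
stand scene [([352.0, 224.0, 388.0, 280.0], 0.96)]
tag top [([325.0, 158.0, 338.0, 172.0], 0.24)]
tag scene []
punch_big top [([375.0, 196.0, 381.0, 206.0], 0.45)]
punch_big scene [([368.0, 213.0, 376.0, 244.0], 0.63)]
punch_mid top [([382.0, 212.0, 393.0, 218.0], 0.37)]
punch_mid scene [([361.0, 235.0, 374.0, 259.0], 0.55)]
punch_small top []
punch_small scene [([374.0, 214.0, 378.0, 231.0], 0.55), ([350.0, 224.0, 389.0, 282.0], 0.17)]
clamp_grip top []
clamp_grip scene [([307.0, 182.0, 312.0, 199.0], 0.67)]
[[ 0.277  0.    -0.961]
 [ 0.961  0.     0.277]
 [ 0.    -1.    -0.   ]]
```

View pics/top_crop.png

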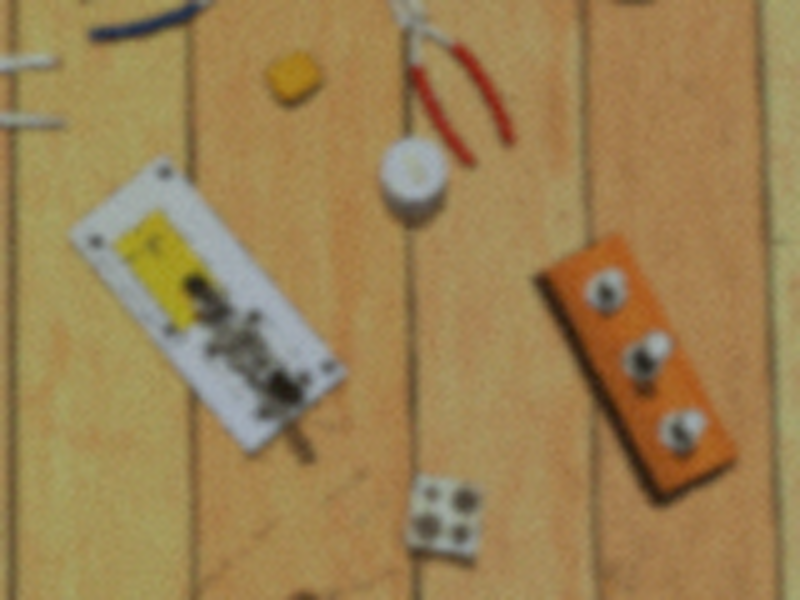

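View pics/scene_crop.png

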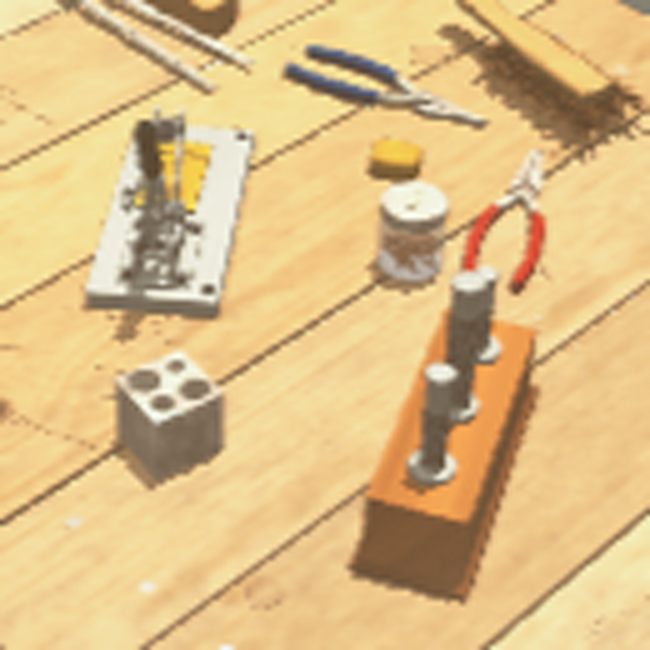

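Run:
```python
from h import *
f=lambda u,v,z:pix2w('top',250+u/5,130+v/5,z)
A=[f(*p,.014) for p in [(165,158),(72,235),(250,452),(345,375)]]
B=np.array([[123,-42],[123,42],[-67,42],[-67,-42]])/1000.
A=np.array(A)[:,:2]
print(A.round(4),np.linalg.norm(A-np.roll(A,-1,0),axis=1))
H=(B-B.mean(0)).T@(A-A.mean(0));yaw=np.arctan2(H[0,1]-H[1,0],H[0,0]+H[1,1])
c,s=np.cos(yaw),np.sin(yaw);M=np.array([[c,-s],[s,c]]);o=A.mean(0)-M@B.mean(0)
print('jig',o,yaw,(A-(B@M.T+o)).round(4))
for p in [(160,210),(112,245),(185,330),(155,243)]: 
    w=f(*p,.018)[:2]; print('tag',p,w,M.T@(w-o))
for g in [(-62,.124),(-90,.062)]: print('grip',o+M@[g[0]/1000,0])
# stand corners top z .052
S=np.array([f(*p,.052)[:2] for p in [(615,235),(537,275),(657,497),(737,455)]])
print(S,np.linalg.norm(S-np.roll(S,-1,0),axis=1),S.mean(0))
for p in [(607,290),(645,365),(680,433)]: print('flange',f(*p,.057))
for p,z in [(( 612,283),.11),((657,347),.142),((691,423),.122)]: print('cap',f(*p,z))
```

```text
[[0.6657 0.2742]
 [0.6153 0.3355]
 [0.4708 0.2199]
 [0.5201 0.1575]] [0.07943058 0.18506509 0.07953812 0.18654837]
jig [0.54610511 0.22925607] 0.675688717420447 [[-0.0027  0.0007]
 [-0.0006 -0.0034]
 [ 0.0032 -0.0002]
 [ 0.      0.0029]]
tag (160, 210) [0.63028745 0.27726397] [ 0.0957113  -0.01519114]
tag (112, 245) [0.60754924 0.30881378] [0.09770157 0.0236477 ]
tag (185, 330) [0.55073926 0.26133767] [0.02368086 0.02213415]
tag (155, 243) [0.60843714 0.28064266] [0.08077517 0.00111112]
grip [0.49772798 0.19047911]
grip [0.47588024 0.17296693]
[[ 0.60347055 -0.01680328]
 [ 0.57839095  0.03364856]
 [ 0.43561528 -0.03878425]
 [ 0.46141913 -0.09009727]] [0.05634159 0.1600981  0.05743574 0.1598456 ] [ 0.51972398 -0.02800906]
flange [ 0.56733007 -0.01025014  0.057     ]
flange [ 0.51900421 -0.033023    0.057     ]
flange [ 0.4755002  -0.05386588  0.057     ]
cap [ 0.56414126 -0.00814879  0.11      ]
cap [ 0.52043744 -0.03075894  0.142     ]
cap [ 0.47621453 -0.05234599  0.122     ]
```

Run:
```python
from h import *
st=r.get_state(); o=np.array([.5461,.2293]);y=.676
t=o+np.array([np.cos(y),np.sin(y)])*-.03
print(t,toolmove([*t,.24],st))
```

```text
[0.52269755 0.21052967] [-20.2856835   -0.86728127 -44.39002785]
```

```bash
python3 -m crank '[{"hand":0,"tx":-3,"ty":-0.9,"tz":-6,"roll":-0.12},{"hand":0,"tx":-6,"ty":-0.9,"tz":-12,"roll":-0.25},{"hand":0,"tx":-20.3,"ty":-0.9,"tz":-44.4,"roll":-0.957},{"hand":0,"tx":-20.3,"ty":-0.9,"tz":-44.4,"roll":-0.957},{"hand":0,"tx":-20.3,"ty":-0.9,"tz":-44.4,"roll":-0.957},{"hand":0,"tx":-20.3,"ty":-0.9,"tz":-44.4,"roll":-0.957},{"hand":0,"tx":-20.3,"ty":-0.9,"tz":-44.4,"roll":-0.957},{"hand":0,"tx":-20.3,"ty":-0.9,"tz":-44.4,"roll":-0.957},{"hand":0,"tx":-20.3,"ty":-0.9,"tz":-44.4,"roll":-0.957},{"hand":0,"tx":-20.3,"ty":-0.9,"tz":-44.4,"roll":-0.957},{"hand":0,"tx":-20.3,"ty":-0.9,"tz":-44.4,"roll":-0.957},{"hand":0,"tx":-20.3,"ty":-0.9,"tz":-44.4,"roll":-0.957},{"hand":0,"tx":-20.3,"ty":-0.9,"tz":-44.4,"roll":-0.957}]'
python3 - <<'E'
from h import *
st=r.get_state();print(st['time'],st['tool_pos'],R.from_quat(st['tool_rot']).as_matrix().round(3).tolist())
im=r.get_image('wrist');save(im,'w1.png')
for l in ('jig','tag','tag_mark','clamp_grip'): print(l,[(np.round(d['bbox']).tolist(),round(d['conf'],2)) for d in r.recognise(l,'wrist')][:4])
o=np.array([.5461,.2293]);y=.676;M=np.array([[np.cos(y),-np.sin(y)],[np.sin(y),np.cos(y)]])
for p in [(.123,-.042,.014),(.123,.042,.014),(-.067,.042,.014),(-.067,-.042,.014),(.081,.001,.018)]:
    print(p,w2pix('wrist',[*(o+M@p[:2]),p[2]],st))
E
```

```text
time: 2.25
tool_pos: [0.5222, 0.2106, 0.24]
tool_rot: [-0.306, -0.637, 0.637, 0.307]
wrist_force: [-0.0, -0.4, 0.3]
opening: 0.002
2.25 [0.52219795 0.21056449 0.23995325] [[-0.625, -0.001, -0.78], [0.78, 0.0, -0.625], [0.001, -1.0, 0.001]]
jig [([291.0, 145.0, 359.0, 257.0], 0.86), ([560.0, 221.0, 638.0, 351.0], 0.86)]
tag [([313.0, 214.0, 343.0, 252.0], 0.88)]
tag_mark [([312.0, 211.0, 342.0, 252.0], 0.95)]
clamp_grip [([618.0, 258.0, 636.0, 281.0], 0.79), ([318.0, 154.0, 333.0, 188.0], 0.65)]
(0.123, -0.042, 0.014) [292.42569386 281.72496122]
(0.123, 0.042, 0.014) [353.43037378 281.73619797]
(-0.067, 0.042, 0.014) [357.91087405 141.89908938]
(-0.067, -0.042, 0.014) [287.90398357 141.86111339]
(0.081, 0.001, 0.018) [323.67558905 255.37075858]
```

View pics/w1.png

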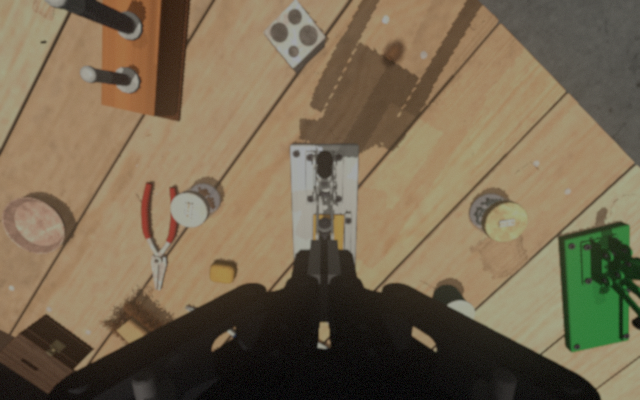

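```bash
python3 -m crank '[{"hand":0,"tx":0.2,"ty":3,"tz":0},{"hand":0,"tx":0.2,"ty":7,"tz":0},{"hand":0,"tx":0.2,"ty":10,"tz":0},{"hand":0,"tx":0.2,"ty":12,"tz":0},{"hand":0,"tx":0.2,"ty":12.6,"tz":0},{"hand":0,"tx":0.2,"ty":12.6,"tz":0}]'
python3 - <<'E'
from h import *
st=r.get_state();print(st['time'],st['tool_pos'],st['wrist_force'])
save(r.get_image('wrist'),'w2.png');save(r.get_image('scene'),'s2.png',(230,140,390,260),5)
E
```

```text
2.5 [0.52178402 0.21156318 0.24061724] [-0.65381089 -0.77084299  0.54777833]invalid input
```

View pics/w2.png

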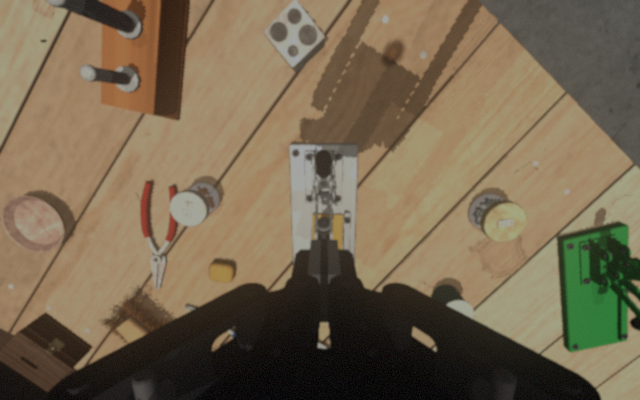

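View pics/s2.png

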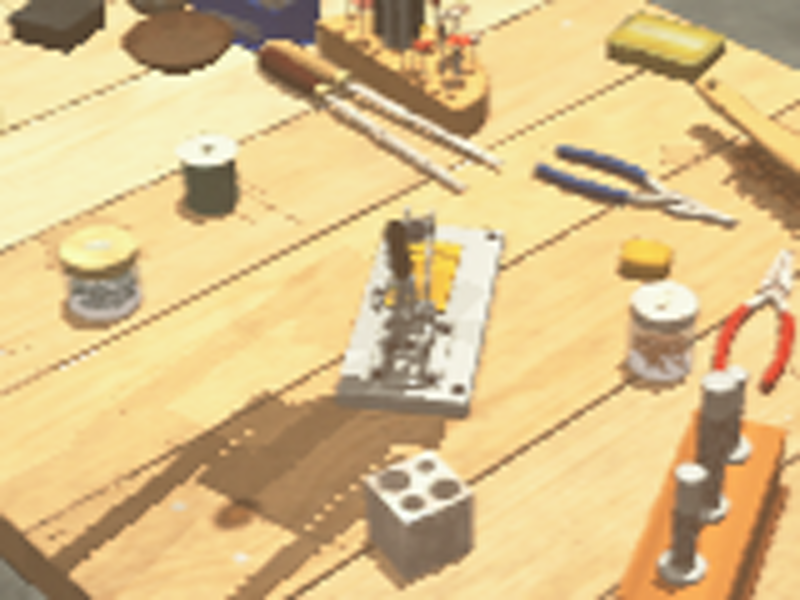

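The call was refused, probably because `roll` was missing, so I'll give every key.

```bash
python3 -m crank '[{"hand":0,"tx":0.2,"ty":3,"tz":0,"roll":0},{"hand":0,"tx":0.2,"ty":7,"tz":0,"roll":0},{"hand":0,"tx":0.2,"ty":10,"tz":0,"roll":0},{"hand":0,"tx":0.2,"ty":12,"tz":0,"roll":0},{"hand":0,"tx":0.2,"ty":12.6,"tz":0,"roll":0},{"hand":0,"tx":0.2,"ty":12.6,"tz":0,"roll":0}]'
python3 - <<'E'
from h import *
for i in range(3):
    st=r.get_state();print(st['time'],st['tool_pos'],st['wrist_force'])
    im=r.get_image('wrist')
save(im,'w3.png');save(r.get_image('scene'),'s3.png',(230,140,390,260),5)
E
```

```text
time: 3.2
tool_pos: [0.5209, 0.2121, 0.1138]
tool_rot: [-0.305, -0.637, 0.638, 0.306]
wrist_force: [-0.3, 0.7, 0.4]
opening: 0.003
3.2 [0.52092013 0.21212931 0.11382342] [-0.26216264  0.70110886  0.38279859]
3.25 [0.52178571 0.21225328 0.11489887] [ 0.21062377 -0.42380969  1.01032454]
3.3 [0.52230878 0.21228949 0.1155635 ] [0.19941193 0.25887387 0.61082005]
```

View pics/w3.png

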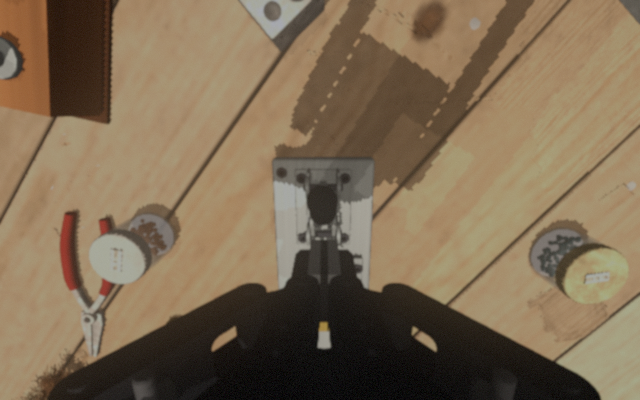

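View pics/s3.png

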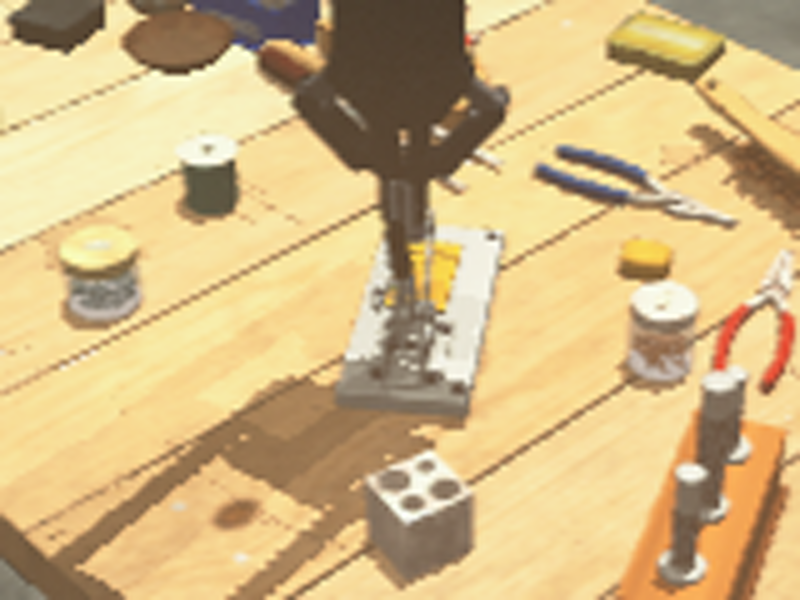

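```bash
python3 -m crank '[{"hand":0,"tx":0,"ty":0,"tz":1,"roll":0},{"hand":0,"tx":0,"ty":0,"tz":1.6,"roll":0},{"hand":0,"tx":0,"ty":0.1,"tz":2.3,"roll":0},{"hand":0,"tx":0,"ty":0.1,"tz":3,"roll":0},{"hand":0,"tx":0,"ty":0.2,"tz":3.4,"roll":0},{"hand":0,"tx":0,"ty":0.2,"tz":3.8,"roll":0},{"hand":0,"tx":0,"ty":0.4,"tz":4.3,"roll":0},{"hand":0,"tx":0,"ty":0.4,"tz":4.3,"roll":0}]'
python3 - <<'E'
from h import *
save(r.get_image('wrist'),'w4.png',(160,100,480,340),2.5)
save(r.get_image('scene'),'s4.png',(230,140,390,260),5)
E
```

```text
time: 4.2
tool_pos: [0.4866, 0.1844, 0.1097]
tool_rot: [-0.305, -0.637, 0.638, 0.306]
wrist_force: [-0.6, 0.6, 0.6]
opening: -0.001
```

View pics/w4.png

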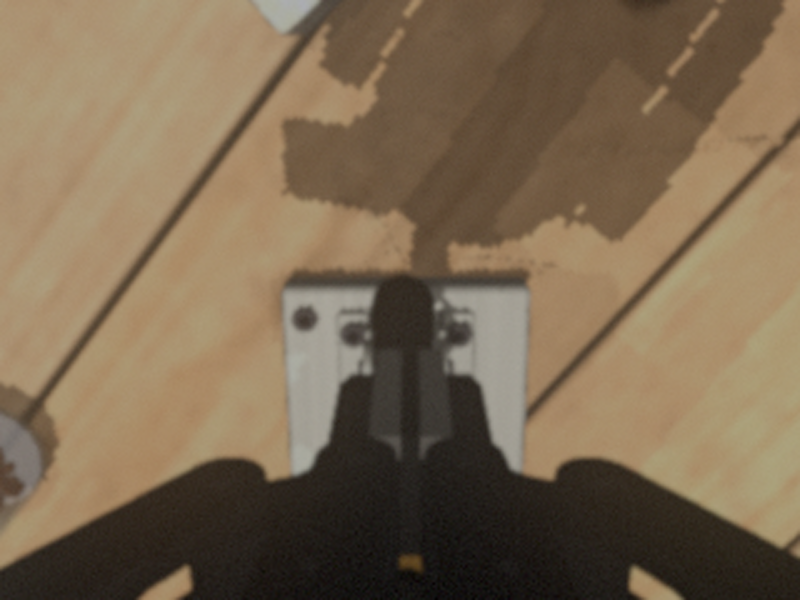

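View pics/s4.png

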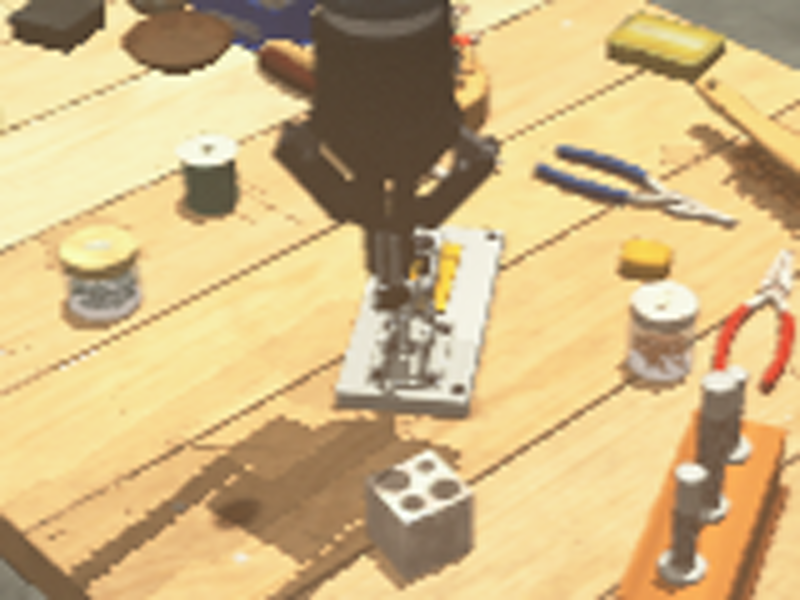

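```bash
python3 -m crank '[{"hand":0,"tx":0,"ty":0.4,"tz":0.3,"roll":0},{"hand":0,"tx":0,"ty":0.8,"tz":0.5,"roll":0},{"hand":0,"tx":0,"ty":1.2,"tz":0.7,"roll":0},{"hand":0,"tx":0,"ty":1.6,"tz":0.8,"roll":0},{"hand":0,"tx":0,"ty":2.0,"tz":0.9,"roll":0},{"hand":0,"tx":0,"ty":2.4,"tz":1.0,"roll":0},{"hand":0,"tx":0,"ty":2.8,"tz":1.1,"roll":0},{"hand":0,"tx":0,"ty":3.2,"tz":1.2,"roll":0},{"hand":0,"tx":0,"ty":3.5,"tz":1.2,"roll":0},{"hand":0,"tx":0,"ty":3.5,"tz":1.2,"roll":0}]'
python3 - <<'E'
from h import *
save(r.get_image('wrist'),'w5.png',(160,100,480,340),2.5)
save(r.get_image('scene'),'s5.png',(230,140,390,260),5)
E
```

```text
time: 5.3
tool_pos: [0.4782, 0.1775, 0.0747]
tool_rot: [-0.306, -0.637, 0.638, 0.306]
wrist_force: [-0.5, 0.6, -0.1]
opening: 0.0
```

View pics/w5.png

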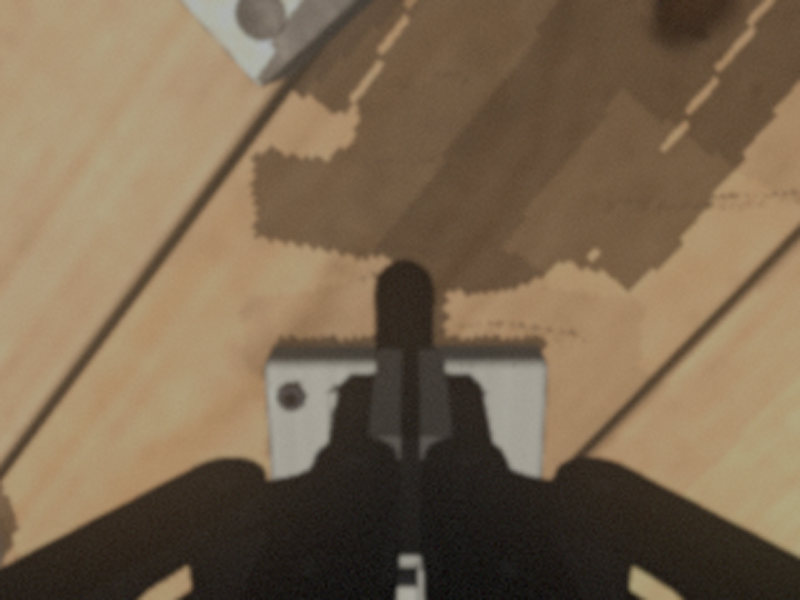

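View pics/s5.png

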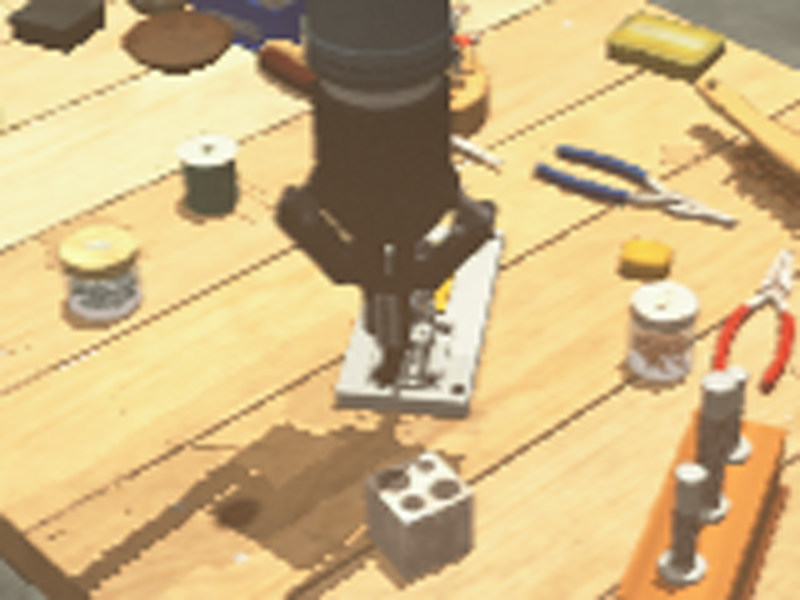

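```bash
python3 -m crank '[{"hand":0,"tx":0,"ty":0.3,"tz":0.1,"roll":0},{"hand":0,"tx":0,"ty":0.5,"tz":0.2,"roll":0},{"hand":0,"tx":0,"ty":0.5,"tz":0.2,"roll":0}]';python3 -m crank '[{"hand":0,"tx":0,"ty":0.15,"tz":0,"roll":0},{"hand":0,"tx":0,"ty":0.15,"tz":0,"roll":0}]'
python3 -m crank '[{"hand":0,"tx":0,"ty":0.15,"tz":0,"roll":0},{"hand":0,"tx":0,"ty":0.15,"tz":0,"roll":0}]'
```

```text
time: 5.7
tool_pos: [0.4766, 0.1761, 0.07]
tool_rot: [-0.306, -0.637, 0.638, 0.306]
wrist_force: [0.6, -0.3, -1.3]
opening: 0.005
time: 5.9
tool_pos: [0.477, 0.1763, 0.0687]
tool_rot: [-0.306, -0.638, 0.638, 0.306]
wrist_force: [0.1, 0.0, 0.5]
opening: 0.005
time: 6.1
tool_pos: [0.4771, 0.1762, 0.0673]
tool_rot: [-0.306, -0.638, 0.638, 0.306]
wrist_force: [-0.9, -1.9, 1.5]
opening: -0.0
```

```bash
python3 -m crank '[{"hand":0,"tx":0,"ty":0.15,"tz":0,"roll":0},{"hand":0,"tx":0,"ty":0.15,"tz":0,"roll":0}]';python3 -m crank '[{"hand":0,"tx":0,"ty":0.15,"tz":0,"roll":0},{"hand":0,"tx":0,"ty":0.15,"tz":0,"roll":0}]'
python3 - <<'E'
from h import *
for i in range(3): print(r.get_state()['wrist_force']); im=r.get_image('wrist')
save(im,'w6.png',(160,100,480,340),2.5)
save(r.get_image('scene'),'s6.png',(230,140,390,260),5)
E
```

```text
time: 6.3
tool_pos: [0.4769, 0.176, 0.066]
tool_rot: [-0.306, -0.637, 0.638, 0.306]
wrist_force: [-2.2, -1.4, 5.5]
opening: -0.001
time: 6.5
tool_pos: [0.4767, 0.1759, 0.0647]
tool_rot: [-0.306, -0.637, 0.638, 0.306]
wrist_force: [-3.2, -1.8, 7.0]
opening: 0.001
[-3.17269534 -1.82184594  7.01494624]
[-2.73024873 -2.0388421   7.3619679 ]
[-2.68898556 -1.83458923  7.32177844]
```

View pics/w6.png

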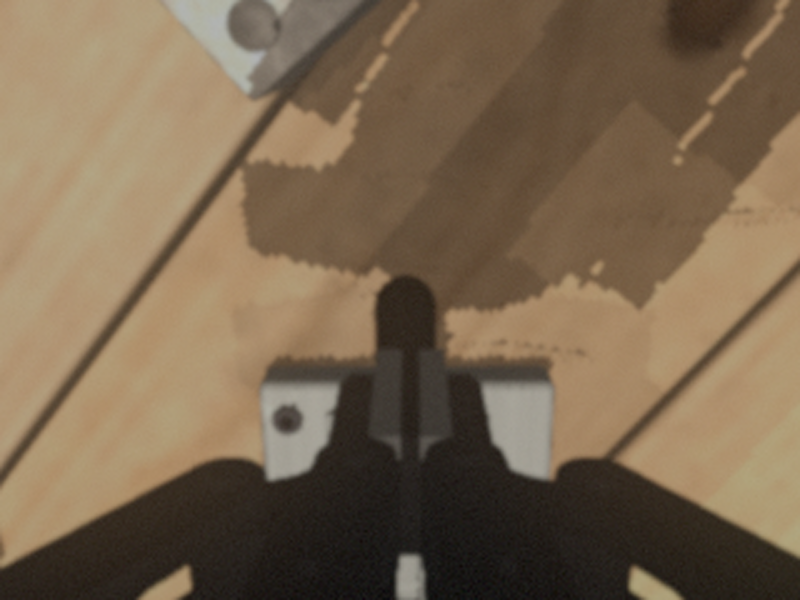

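View pics/s6.png

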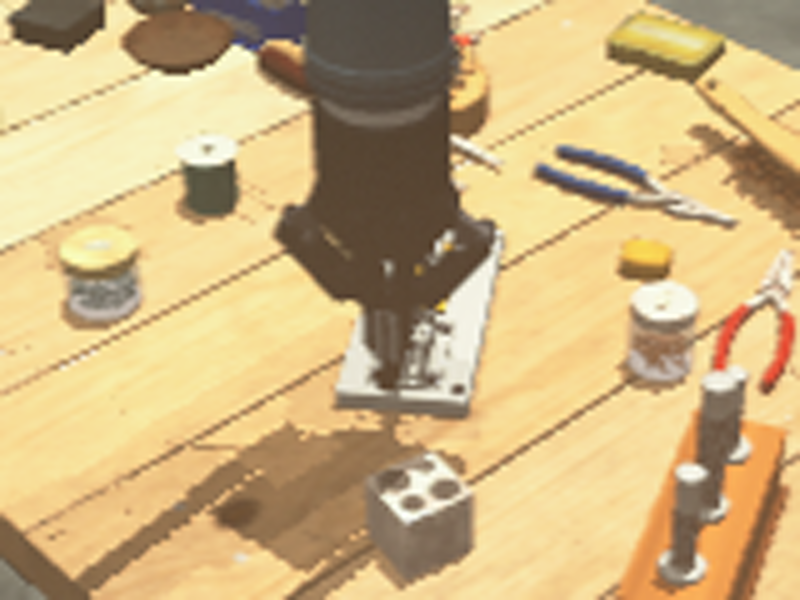

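```bash
python3 -m crank '[{"hand":0,"tx":0,"ty":0.15,"tz":0,"roll":0},{"hand":0,"tx":0,"ty":0.15,"tz":0,"roll":0}]';python3 -m crank '[{"hand":0,"tx":0,"ty":0.15,"tz":0,"roll":0},{"hand":0,"tx":0,"ty":0.15,"tz":0,"roll":0}]'; python3 -m crank '[{"hand":0,"tx":0,"ty":0.15,"tz":0,"roll":0},{"hand":0,"tx":0,"ty":0.15,"tz":0,"roll":0}]'
```

```text
time: 6.9
tool_pos: [0.4765, 0.1757, 0.0633]
tool_rot: [-0.306, -0.637, 0.638, 0.306]
wrist_force: [-3.5, -3.1, 9.6]
opening: 0.001
time: 7.1
tool_pos: [0.4763, 0.1756, 0.0619]
tool_rot: [-0.306, -0.637, 0.638, 0.306]
wrist_force: [-5.2, -4.0, 11.6]
opening: -0.001
time: 7.3
tool_pos: [0.4761, 0.1754, 0.0605]
tool_rot: [-0.305, -0.637, 0.638, 0.306]
wrist_force: [-5.1, -4.6, 12.8]
opening: 0.001
```

```bash
python3 -m crank '[{"hand":0,"tx":0,"ty":-2,"tz":0,"roll":0},{"hand":0,"tx":0,"ty":-6,"tz":2,"roll":0},{"hand":0,"tx":0,"ty":-10,"tz":5,"roll":0},{"hand":0,"tx":0,"ty":-14,"tz":7,"roll":0},{"hand":0,"tx":0,"ty":-14,"tz":7,"roll":0},{"hand":0,"tx":0,"ty":-14,"tz":7,"roll":0}]'
python3 - <<'E'
from h import *
st=r.get_state();save(r.get_image('wrist'),'w7.png',(160,100,480,340),2.5)
save(r.get_image('scene'),'s7.png',(260,160,360,235),8)
o=np.array([.5475,.2310]);y=.676;M=np.array([[np.cos(y),-np.sin(y)],[np.sin(y),np.cos(y)]])
for p in [(.123,-.042,.014),(.123,.042,.014),(-.067,.042,.014),(-.067,-.042,.014),(-.09,0,.062),(-.112,0,.063)]:
    w=[*(o+M@p[:2]),p[2]];print(p,(w2pix('wrist',w,st)-[160,100])*2.5,(w2pix('scene',w)-[260,160])*8)
E
```

```text
time: 7.9
tool_pos: [0.423, 0.1324, 0.2008]
tool_rot: [0.307, 0.638, -0.637, -0.305]
wrist_force: [0.5, -0.2, -1.0]
opening: -0.001
(0.123, -0.042, 0.014) [330.74560941 696.74941253] [567.13564399 203.2427219 ]
(0.123, 0.042, 0.014) [483.40804057 697.14085949] [376.42690112 188.94404102]
(-0.067, 0.042, 0.014) [494.79532077 383.5569258 ] [291.3279049  461.76383503]
(-0.067, -0.042, 0.014) [319.26290641 383.2569162 ] [506.86084422 480.41644491]
(-0.09, 0, 0.062) [406.38767958 385.64686322] [384.86125341 409.70230399]
(-0.112, 0, 0.063) [406.35136061 336.85672042] [374.41696774 444.83281571]
```

View pics/w7.png

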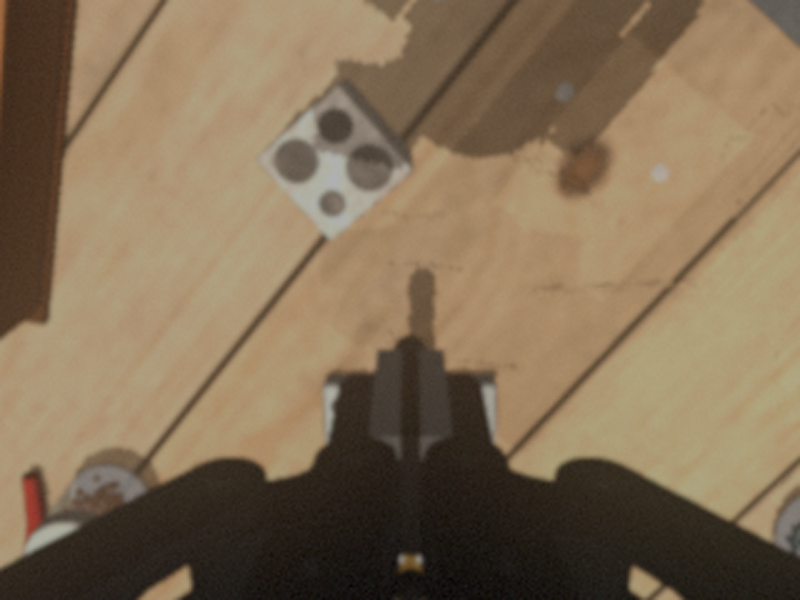

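View pics/s7.png

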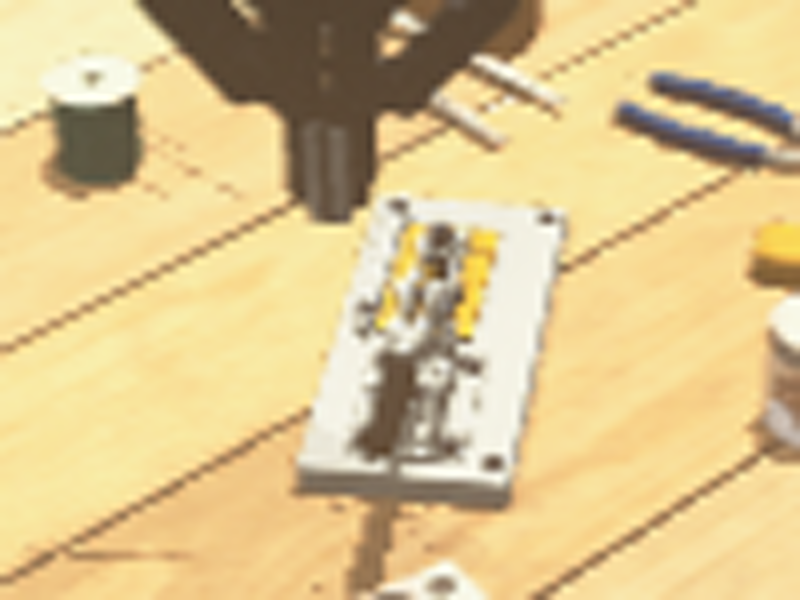

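```bash
python3 -m crank '[{"hand":0,"tx":0,"ty":0,"tz":-4,"roll":0},{"hand":0,"tx":0,"ty":0,"tz":-9,"roll":0},{"hand":0,"tx":0,"ty":0,"tz":-14,"roll":0},{"hand":0.7,"tx":0,"ty":0,"tz":-19,"roll":0},{"hand":0.7,"tx":0,"ty":0,"tz":-22,"roll":0},{"hand":0.7,"tx":0,"ty":0,"tz":-22,"roll":0},{"hand":0.7,"tx":0,"ty":0,"tz":-22,"roll":0}]'
python3 - <<'E'
from h import *
st=r.get_state();im=r.get_image('wrist');save(im,'w8.png',(160,60,480,300),2.5)
for l in ('jig','tag','tag_mark','clamp_grip'): print(l,[(np.round(d['bbox']).tolist(),round(d['conf'],2)) for d in r.recognise(l,'wrist')][:4])
o=np.array([.5475,.2310]);y=.676;M=np.array([[np.cos(y),-np.sin(y)],[np.sin(y),np.cos(y)]])
for p in [(.123,-.042,.014),(.123,.042,.014),(-.067,.042,.014),(-.067,-.042,.014),(-.09,0,.062),(-.112,0,.063),(.081,.001,.018)]:
    w=[*(o+M@p[:2]),p[2]];print(p,(w2pix('wrist',w,st)-[160,60])*2.5)
E
```

```text
time: 8.7
tool_pos: [0.5932, 0.2705, 0.1966]
tool_rot: [-0.304, -0.636, 0.639, 0.307]
wrist_force: [-0.9, -0.2, -0.2]
opening: 0.683
jig [([601.0, 168.0, 638.0, 319.0], 0.69), ([281.0, 2.0, 364.0, 233.0], 0.61)]
tag [([306.0, 143.0, 346.0, 216.0], 0.8)]
tag_mark [([307.0, 145.0, 342.0, 217.0], 0.95)]
clamp_grip [([314.0, 3.0, 330.0, 123.0], 0.87)]
(0.123, -0.042, 0.014) [311.59943204 433.27466673]
(0.123, 0.042, 0.014) [493.37481662 433.62174277]
(-0.067, 0.042, 0.014) [509.61639177 -16.58617562]
(-0.067, -0.042, 0.014) [295.4670703  -17.25339809]
(-0.09, 0, 0.062) [ 401.52643541 -122.55837401]
(-0.112, 0, 0.063) [ 401.48334313 -203.12576098]
(0.081, 0.001, 0.018) [404.72096726 348.50263304]
```

View pics/w8.png

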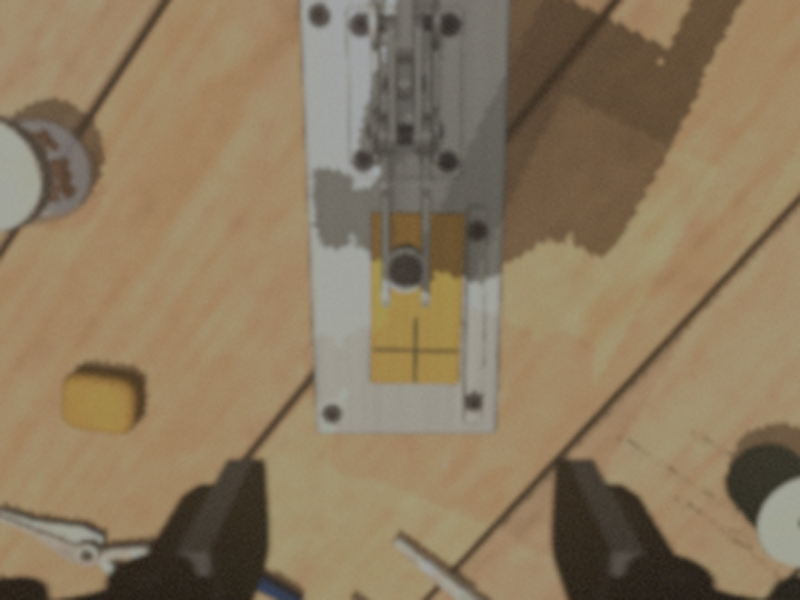

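Run:
```python
from h import *
st=r.get_state();print(st['tool_pos'])
g=lambda a,b,z:pix2w('wrist',160+a/2.5,60+b/2.5,z,st)
m=g(415.5,351,.018);print('mark',m)
e=[g(*p,.014) for p in [(318,433),(496,433)]];print(e,np.linalg.norm(e[0]-e[1]))
d=e[1]-e[0];yaw=np.arctan2(d[1],d[0])-np.pi/2;print('yaw',yaw)
o=(e[0]+e[1])/2-.123*np.array([np.cos(yaw),np.sin(yaw),0]);print(o)
q=m[:2]-o[:2];print('mark jig',q@[np.cos(yaw),np.sin(yaw)],q@[-np.sin(yaw),np.cos(yaw)])
t=np.array([g(*p,.018) for p in [(371,212),(371,381),(459,381)]]);print(np.linalg.norm(t[0]-t[1]),np.linalg.norm(t[2]-t[1]))
```

```text
[0.59336239 0.26948651 0.20000104]
mark [0.60984534 0.28679859 0.018     ]
[array([0.67038852, 0.27715571, 0.014     ]), array([0.61827803, 0.34198257, 0.014     ])] 0.08317466987376858
yaw 0.6770786660899715
[0.5484663  0.23250732 0.014     ]
mark jig 0.08185371202996139 0.0038598276775752283
0.07560929538260093 0.039787297902052994
```

Run:
```python
from h import *
st=r.get_state();print(toolmove([.525,-.027,.23],st))
```

```text
[-18.86095888  -2.99339667  23.87634513]
```

```bash
python3 -m crank '[{"hand":0.9,"tx":-3,"ty":-3,"tz":4,"roll":0.1},{"hand":0.9,"tx":-18.9,"ty":-3,"tz":23.9,"roll":0.207},{"hand":0.9,"tx":-18.9,"ty":-3,"tz":23.9,"roll":0.207},{"hand":0.9,"tx":-18.9,"ty":-3,"tz":23.9,"roll":0.207},{"hand":0.9,"tx":-18.9,"ty":-3,"tz":23.9,"roll":0.207},{"hand":0.9,"tx":-18.9,"ty":-3,"tz":23.9,"roll":0.207},{"hand":0.9,"tx":-18.9,"ty":-3,"tz":23.9,"roll":0.207},{"hand":0.9,"tx":-18.9,"ty":-3,"tz":23.9,"roll":0.207},{"hand":0.9,"tx":-18.9,"ty":-3,"tz":23.9,"roll":0.207},{"hand":0.9,"tx":-18.9,"ty":-3,"tz":23.9,"roll":0.207}]'
python3 - <<'E'
from h import *
st=r.get_state();im=r.get_image('wrist');save(im,'w9.png',(160,60,480,300),2.5)
for l in ('stand','punch_big','punch_mid','punch_small'): print(l,[(np.round(d['bbox']).tolist(),round(d['conf'],2)) for d in r.recognise(l,'wrist')][:4])
s=r.get_image('scene');save(s,'s9.png',(280,150,440,270),5)
print(st['tool_pos'],R.from_quat(st['tool_rot']).as_matrix()[:,0])
for z in (.057,.097,.142): print(w2pix('wrist',[.520,-.030,z],st))
E
```

```text
time: 9.95
tool_pos: [0.5261, -0.0253, 0.2299]
tool_rot: [0.37, 0.603, -0.603, -0.37]
wrist_force: [-0.0, 0.3, 0.2]
opening: 0.901
stand [([292.0, 92.0, 349.0, 241.0], 0.84)]
punch_big [([309.0, 164.0, 333.0, 211.0], 0.92)]
punch_mid [([311.0, 116.0, 331.0, 140.0], 0.56)]
punch_small [([310.0, 210.0, 332.0, 244.0], 0.96)]
[ 0.52605516 -0.02533516  0.22990364] [-4.53537375e-01  8.91237179e-01  3.73888102e-04]
[322.06335737 174.5029887 ]
[321.82745362 183.21231365]
[321.47191199 196.33854716]
```

View pics/w9.png

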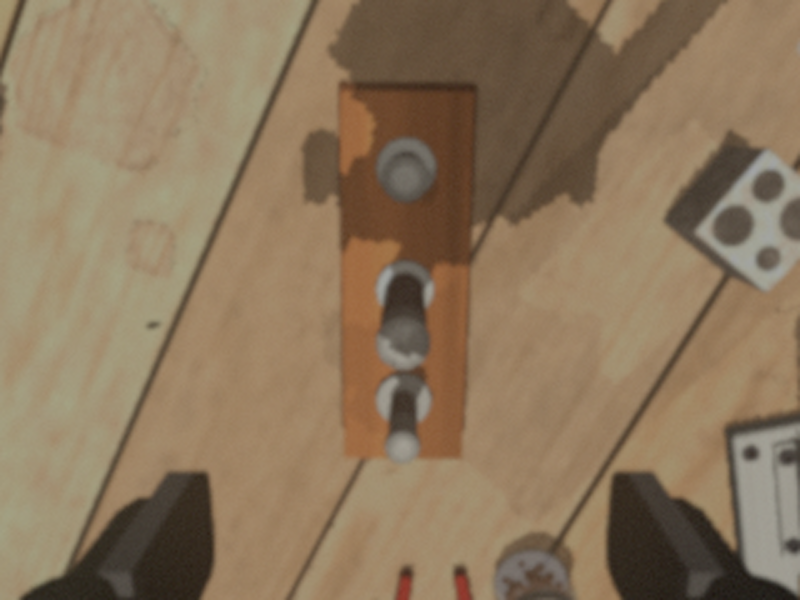

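View pics/s9.png

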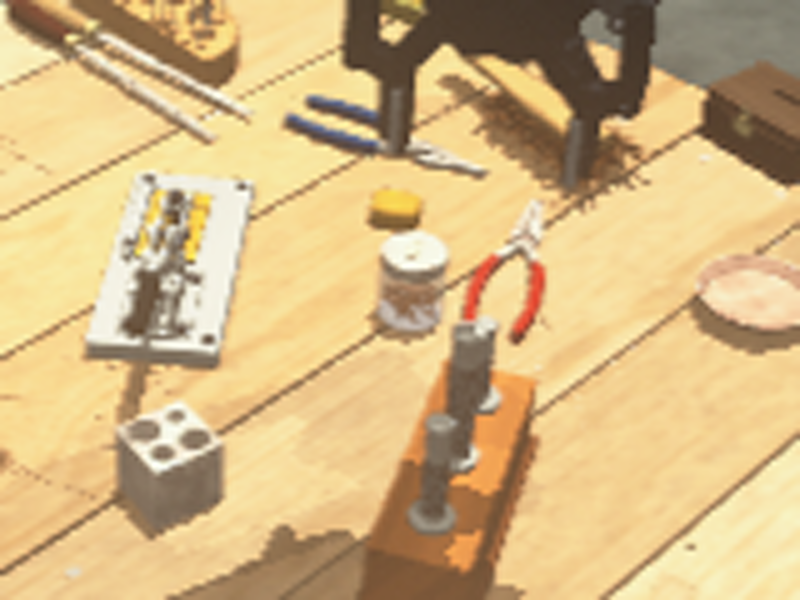

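Run:
```python
from h import *
st=r.get_state();print(st['tool_pos'])
g=lambda a,b,z:pix2w('wrist',160+a/2.5,60+b/2.5,z,st)
c=g(403.5,343,.142);f=g(405,290,.057)
print('cap',c,'flange',f)
for p,z in [((406,172),.122),((406,167),.057),((402,446),.110),((403,398),.057)]: print(p,g(*p,z))
C=np.array([g(*p,.052) for p in [(341,86),(475,86),(463,457),(345,457)]]);print(C.round(4),C.mean(0),np.linalg.norm(C-np.roll(C,-1,0),axis=1))
d=(C[2]+C[3]-C[0]-C[1]);print('yaw',np.arctan2(d[1],d[0]))
print('cap width', np.linalg.norm(g(378,343,.142)-g(429,343,.142)))
b=(c+f)/2; print(b,toolmove([b[0],b[1],.097-.0187],st))
```

```text
[ 0.52603478 -0.02601767  0.22967762]
cap [ 0.52053507 -0.03048008  0.142     ] flange [ 0.52132018 -0.03011072  0.057     ]
(406, 172) [ 0.47423898 -0.05325066  0.122     ]
(406, 167) [ 0.47589316 -0.05274656  0.057     ]
(402, 446) [ 0.5648592  -0.00889219  0.11      ]
(403, 398) [ 0.56509237 -0.00885369  0.057     ]
[[ 0.4599 -0.0901  0.052 ]
 [ 0.4355 -0.0424  0.052 ]
 [ 0.5799  0.0296  0.052 ]
 [ 0.6046 -0.0188  0.052 ]] [ 0.51996509 -0.03041933  0.052     ] [0.05355163 0.16131439 0.05427298 0.16133665]
yaw 0.45997554906478866
cap width 0.016126469999800712
[ 0.52092762 -0.0302954   0.0995    ] [-0.15248774 15.13782267  0.64708508]
```

```bash
python3 -m crank '[{"hand":0.9,"tx":-0.15,"ty":0,"tz":0.6,"roll":0.01},{"hand":0.9,"tx":-0.15,"ty":2,"tz":0.6,"roll":0.01},{"hand":0.9,"tx":-0.15,"ty":5,"tz":0.6,"roll":0.01},{"hand":0.9,"tx":-0.15,"ty":8,"tz":0.6,"roll":0.01},{"hand":0.9,"tx":-0.15,"ty":11,"tz":0.6,"roll":0.01},{"hand":0.9,"tx":-0.15,"ty":13.5,"tz":0.6,"roll":0.01},{"hand":0.9,"tx":-0.15,"ty":15.1,"tz":0.6,"roll":0.01},{"hand":0.9,"tx":-0.15,"ty":15.1,"tz":0.6,"roll":0.01}]'
python3 - <<'E'
from h import *
st=r.get_state();print(st['tool_pos'],st['wrist_force']);im=r.get_image('wrist');save(im,'w10.png',(160,60,480,300),2.5)
E
```

```text
time: 11.05
tool_pos: [0.5191, -0.0306, 0.0765]
tool_rot: [-0.371, -0.6, 0.601, 0.375]
wrist_force: [-1.0, 0.3, 0.3]
opening: 0.896
[ 0.51913183 -0.03059281  0.07654079] [-1.03176164  0.25506764  0.32540104]
```

View pics/w10.png

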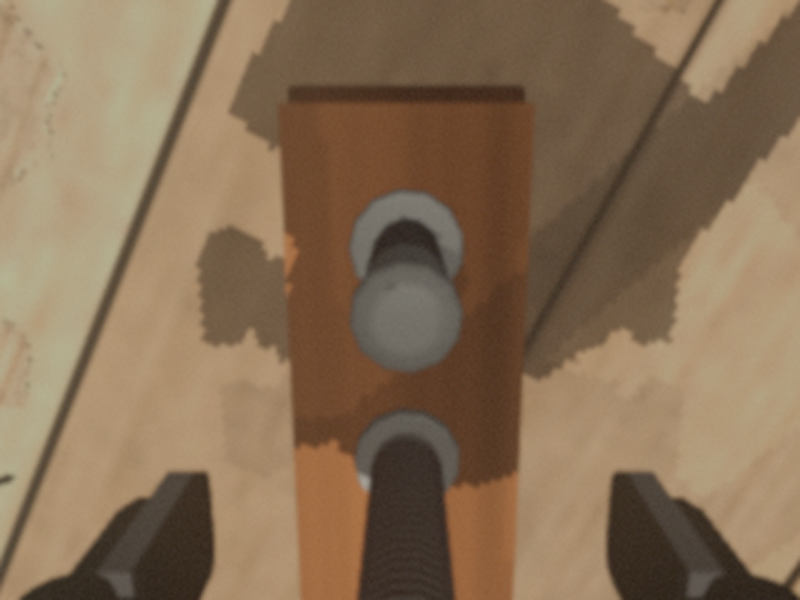

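```bash
python3 -m crank '[{"hand":0.5,"tx":0,"ty":0,"tz":0,"roll":0},{"hand":0,"tx":0,"ty":0,"tz":0,"roll":0},{"hand":0,"tx":0,"ty":0,"tz":0,"roll":0},{"hand":0,"tx":0,"ty":0,"tz":0,"roll":0},{"hand":0,"tx":0,"ty":0,"tz":0,"roll":0},{"hand":0,"tx":0,"ty":0,"tz":0,"roll":0},{"hand":0,"tx":0,"ty":0,"tz":0,"roll":0},{"hand":0,"tx":0,"ty":0,"tz":0,"roll":0}]'
python3 - <<'E'
from h import *
st=r.get_state();print(st['tool_pos'],st['wrist_force'],st['opening']);im=r.get_image('wrist');save(im,'w11.png',(160,60,480,300),2.5)
E
```

```text
time: 11.9
tool_pos: [0.5216, -0.031, 0.0796]
tool_rot: [0.373, 0.601, -0.601, -0.373]
wrist_force: [-1.2, 1.3, 5.5]
opening: 0.174
[ 0.5216416  -0.0309643   0.07955149] [-1.21890437  1.28248253  5.45467876] 0.17367341736588157
```

View pics/w11.png

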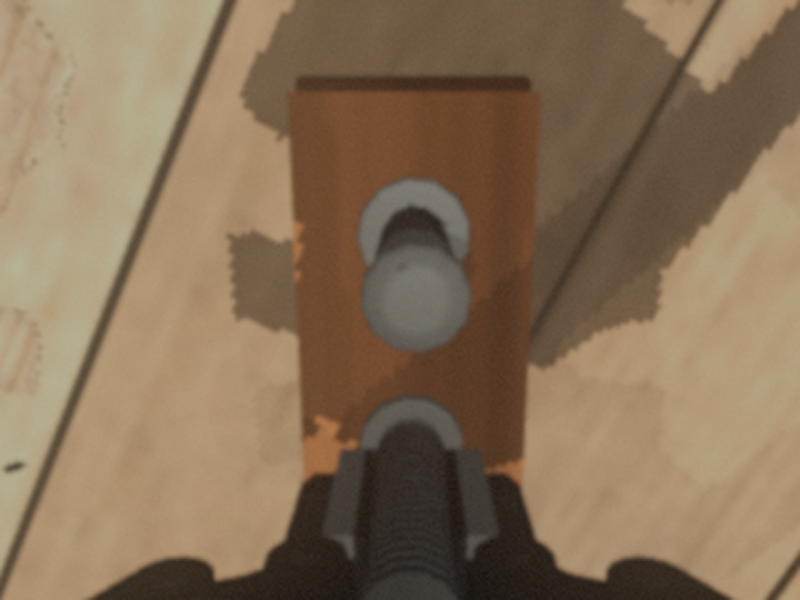

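```bash
python3 -m crank '[{"hand":0,"tx":0,"ty":-0.5,"tz":0,"roll":0},{"hand":0,"tx":0,"ty":-1.5,"tz":0,"roll":0},{"hand":0,"tx":0,"ty":-3,"tz":0,"roll":0},{"hand":0,"tx":0,"ty":-5,"tz":0,"roll":0},{"hand":0,"tx":0,"ty":-7,"tz":0,"roll":0},{"hand":0,"tx":0,"ty":-9,"tz":0,"roll":0},{"hand":0,"tx":0,"ty":-11,"tz":0,"roll":0},{"hand":0,"tx":0,"ty":-12.5,"tz":0,"roll":0},{"hand":0,"tx":0,"ty":-13,"tz":0,"roll":0},{"hand":0,"tx":0,"ty":-13,"tz":0,"roll":0}]'
python3 - <<'E'
from h import *
st=r.get_state();print(st['tool_pos'],st['wrist_force'],st['opening']);im=r.get_image('wrist');save(im,'w12.png',(160,60,480,300),2.5)
save(r.get_image('scene'),'s12.png',(280,110,440,230),5)
print(R.from_quat(st['tool_rot']).as_matrix().round(4).tolist())
E
```

```text
time: 12.95
tool_pos: [0.5216, -0.031, 0.2096]
tool_rot: [0.374, 0.601, -0.601, -0.373]
wrist_force: [-0.3, 0.1, -0.4]
opening: 0.17
[ 0.52156424 -0.0309752   0.20964822] [-0.30833476  0.072126   -0.38029725] 0.17042674524995668
[[-0.4433, 0.0016, -0.8964], [0.8964, -0.0005, -0.4433], [-0.0011, -1.0, -0.0012]]
```

View pics/w12.png

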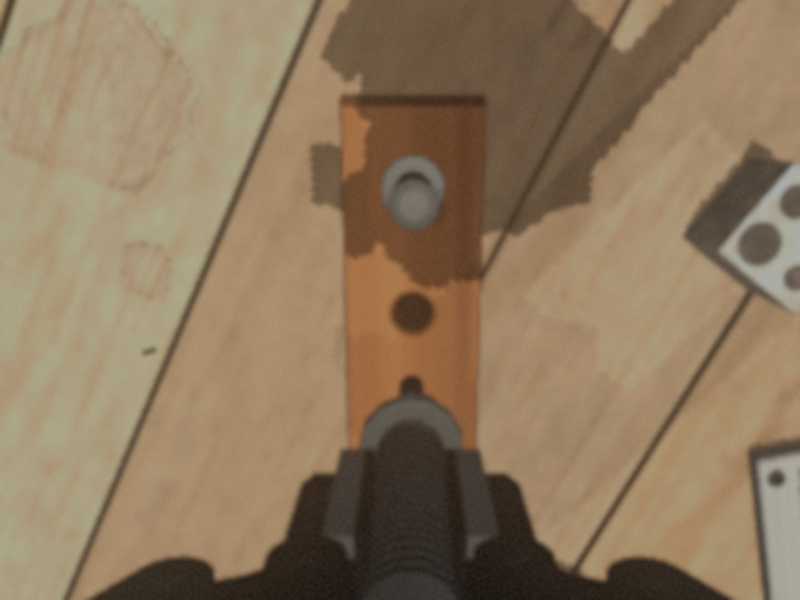

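View pics/s12.png

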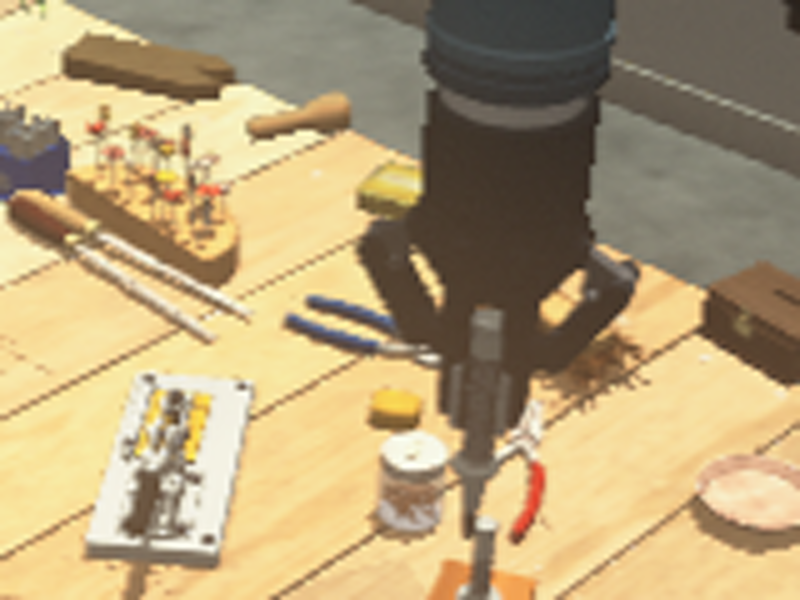

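Run:
```python
from h import *
st=r.get_state();Rm=R.from_quat(st['tool_rot']).as_matrix();p=st['tool_pos']
for q in [(0,.0736,0),(0,.0736,.005),(0,.0736,-.005),(0,.0536,0),(0,.0276,0),(0,.0276,.0125),(.0125,.0276,0),(-.0125,.0276,0),(0,.0186,.0)]:
    print(q,(w2pix('wrist',p+Rm@q,st)-[160,60])*2.5)
im=r.get_image('wrist');save(im,'w13.png',(290,190,350,250),10)
# bore (413,313) on stand
g=lambda a,b,z:pix2w('wrist',160+a/2.5,60+b/2.5,z,st)
print('bore1',g(412.5,313,.052))
```

```text
(0, 0.0736, 0) [408.15126031 377.93545435]
(0, 0.0736, 0.005) [408.16524189 362.07878593]
(0, 0.0736, -0.005) [408.13745137 393.59632292]
(0, 0.0536, 0) [407.99919944 401.03667277]
(0, 0.0276, 0) [407.75419172 438.25845535]
(0, 0.0276, 0.0125) [407.79029691 389.65658514]
(0.0125, 0.0276, 0) [459.22702579 438.33218019]
(-0.0125, 0.0276, 0) [356.28349858 438.18473357]
(0, 0.0186, 0.0) [407.65317231 453.60541084]
bore1 [ 0.51982203 -0.02931324  0.052     ]
```

View pics/w13.png

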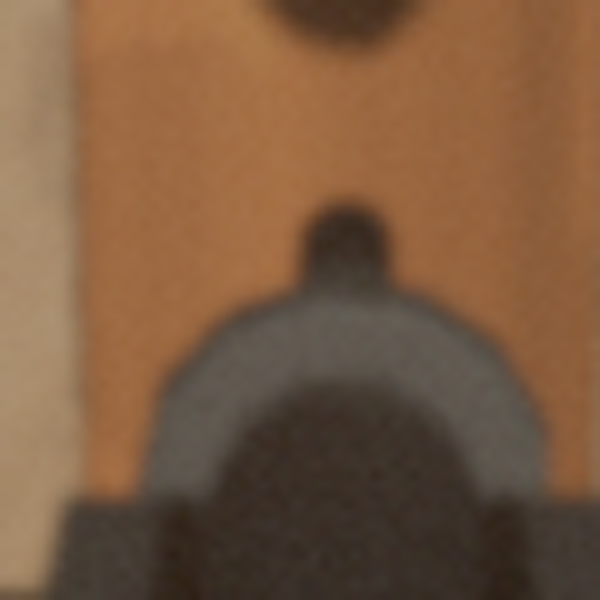

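Run:
```python
from h import *
st=r.get_state();print(st['tool_pos'],toolmove([.6098,.2868,.20],st))
```

```text
[ 0.5205819  -0.03073512  0.20785234] [ 24.50894857   0.78488016 -22.0725217 ]
```

```bash
python3 -m crank '[{"hand":0,"tx":3,"ty":0,"tz":-2.7,"roll":-0.1},{"hand":0,"tx":6.5,"ty":0,"tz":-5.8,"roll":-0.2},{"hand":0,"tx":10,"ty":0,"tz":-9,"roll":-0.22},{"hand":0,"tx":13.5,"ty":0,"tz":-12.2,"roll":-0.22},{"hand":0,"tx":17,"ty":0,"tz":-15.4,"roll":-0.22},{"hand":0,"tx":20,"ty":0.4,"tz":-18,"roll":-0.22},{"hand":0,"tx":22.5,"ty":0.8,"tz":-20.3,"roll":-0.22},{"hand":0,"tx":24,"ty":0.8,"tz":-21.7,"roll":-0.22},{"hand":0,"tx":24.5,"ty":0.8,"tz":-22.1,"roll":-0.22},{"hand":0,"tx":24.5,"ty":0.8,"tz":-22.1,"roll":-0.22},{"hand":0,"tx":24.5,"ty":0.8,"tz":-22.1,"roll":-0.22}]'
python3 -m crank '[{"hand":0,"tx":0,"ty":2,"tz":0,"roll":0},{"hand":0,"tx":0,"ty":5,"tz":0,"roll":0},{"hand":0,"tx":0,"ty":7,"tz":0,"roll":0},{"hand":0,"tx":0,"ty":8.2,"tz":0,"roll":0},{"hand":0,"tx":0,"ty":8.2,"tz":0,"roll":0},{"hand":0,"tx":0,"ty":8.2,"tz":0,"roll":0}]'
python3 - <<'E'
from h import *
st=r.get_state();print(st['tool_pos'],st['wrist_force'])
im=np.mean([r.get_image('wrist').astype(float) for i in range(4)],0).astype(np.uint8);save(im,'w14.png',(275,130,375,230),6)
E
```

```text
time: 14.2
tool_pos: [0.6104, 0.2856, 0.2002]
tool_rot: [-0.305, -0.637, 0.638, 0.305]
wrist_force: [0.2, -0.2, -0.6]
opening: 0.169
time: 14.8
tool_pos: [0.6113, 0.2861, 0.1197]
tool_rot: [0.305, 0.638, -0.638, -0.305]
wrist_force: [-0.1, -0.1, -0.4]
opening: 0.168
[0.61134874 0.28611851 0.11973485] [-0.13080357 -0.12102194 -0.37340551]
```

View pics/w14.png

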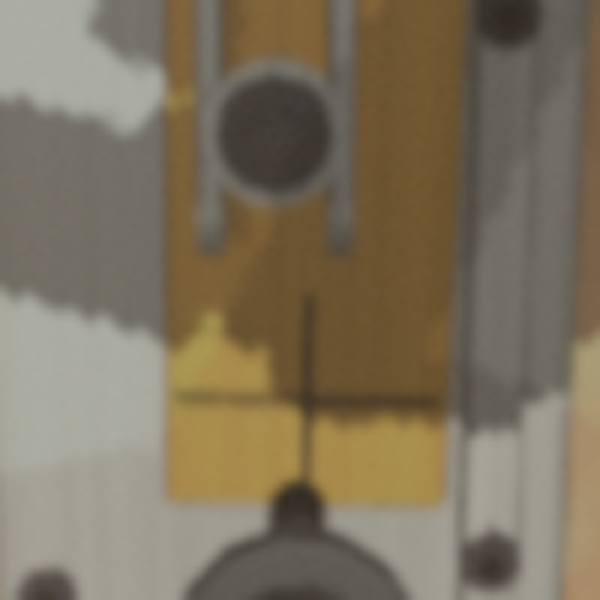

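```bash
cat >> h.py <<'E'
def servo(tip,cross,st,h=.0736):
    ztip=st['tool_pos'][2]-h
    a=pix2w('wrist',*tip,ztip,st);b=pix2w('wrist',*cross,.018,st)
    d=b-a;d[2]=0
    dt=R.from_quat(st['tool_rot']).as_matrix().T@d*1000
    print('ztip',ztip,'tip xy rel TCP tool mm',(R.from_quat(st['tool_rot']).as_matrix().T@(a-st['tool_pos'])*1000).round(2),'move tool mm',dt.round(2))
E
python3 - <<'E'
from h import *
st=r.get_state()
servo((275+298/6,130+483/6),(275+308/6,130+400/6),st)
E
```

```text
ztip 0.04676833700145691 tip xy rel TCP tool mm [ 1.17 73.6   0.47] move tool mm [ 1.43 -0.01  2.6 ]
```

```bash
python3 - <<'E'
from h import *
print(r.get_state()['joints'])
E
python3 -m crank '[{"hand":0,"tx":0.14,"ty":0,"tz":0.35,"roll":0},{"hand":0,"tx":0.14,"ty":0,"tz":0.35,"roll":0},{"hand":0,"tx":0.14,"ty":0,"tz":0.35,"roll":0}]'
python3 - <<'E'
from h import *
st=r.get_state();print(st['tool_pos'],st['wrist_force'])
im=np.mean([r.get_image('wrist').astype(float) for i in range(4)],0).astype(np.uint8);save(im,'w15.png',(285,170,365,230),10)
E
```

```text
[ 2.73820687e-01  5.61182342e-01  1.35167061e+00 -4.10809091e-05
  1.22614155e+00 -1.97617526e+00]
time: 15.3
tool_pos: [0.607, 0.2857, 0.1191]
tool_rot: [0.305, 0.638, -0.638, -0.305]
wrist_force: [-0.2, -0.3, -1.4]
opening: 0.17
[0.60702286 0.28565407 0.11907169] [-0.23074562 -0.27922262 -1.39101133]
```

View pics/w15.png

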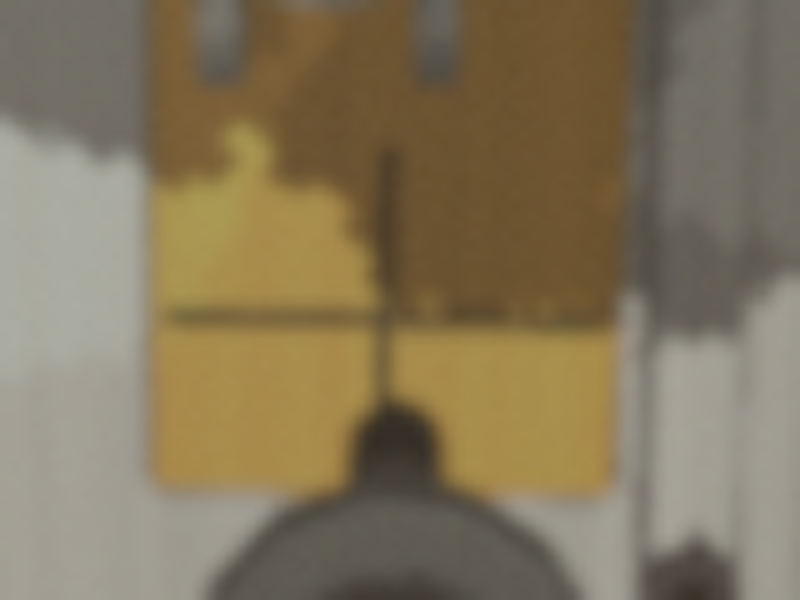

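```bash
python3 - <<'E'
from h import *
st=r.get_state()
servo((285+395/10,170+405/10),(285+386/10,170+318/10),st)
E
python3 -m crank '[{"hand":0,"tx":0,"ty":-0.5,"tz":0,"roll":0.14},{"hand":0,"tx":0,"ty":-1,"tz":0,"roll":0.28},{"hand":0,"tx":0,"ty":-1,"tz":0,"roll":0.42},{"hand":0,"tx":0,"ty":-1,"tz":0,"roll":0.56},{"hand":0,"tx":0,"ty":-1,"tz":0,"roll":0.7},{"hand":0,"tx":0,"ty":-1,"tz":0,"roll":0.84},{"hand":0,"tx":0,"ty":-1,"tz":0,"roll":0.98},{"hand":0,"tx":0,"ty":-1,"tz":0,"roll":1.12},{"hand":0,"tx":0,"ty":-1,"tz":0,"roll":1.26},{"hand":0,"tx":0,"ty":-1,"tz":0,"roll":1.4},{"hand":0,"tx":0,"ty":-1,"tz":0,"roll":1.52},{"hand":0,"tx":0,"ty":-1,"tz":0,"roll":1.57},{"hand":0,"tx":0,"ty":0,"tz":0,"roll":1.57},{"hand":0,"tx":0,"ty":0,"tz":0,"roll":1.57}]'
python3 - <<'E'
from h import *
st=r.get_state();print(st['tool_pos'],st['wrist_force'])
im=np.mean([r.get_image('wrist').astype(float) for i in range(4)],0).astype(np.uint8);save(im,'w16.png',(285,170,365,230),10);save(im,'w16b.png',(160,60,480,300),2.5)
E
```

```text
ztip 0.04520983318269761 tip xy rel TCP tool mm [ 1.04 73.6   0.47] move tool mm [-0.7   0.   -1.37]
time: 16.9
tool_pos: [0.6061, 0.2853, 0.1169]
tool_rot: [-0.666, -0.235, 0.237, 0.667]
wrist_force: [-1.1, -1.3, -1.5]
opening: 0.172
[0.60612292 0.28525575 0.11687535] [-1.07555324 -1.28874803 -1.50527939]
```

View pics/w16.png

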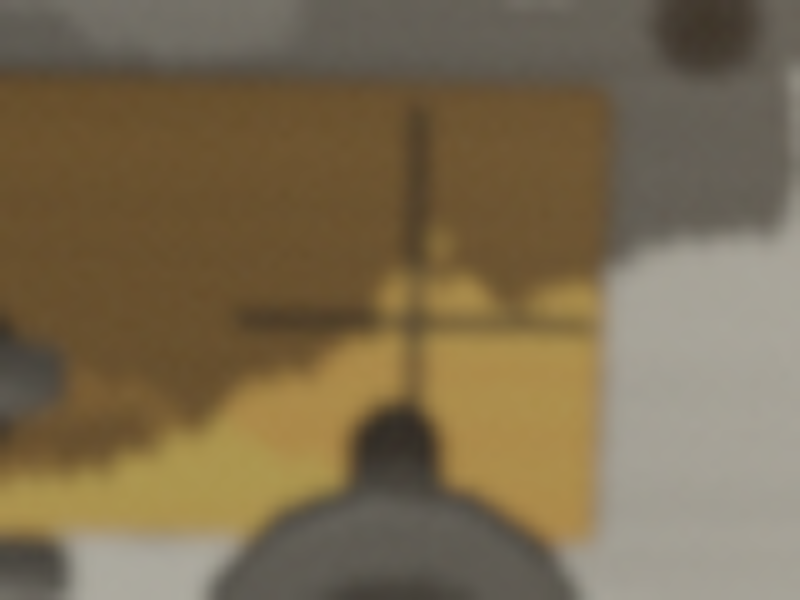

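View pics/w16b.png

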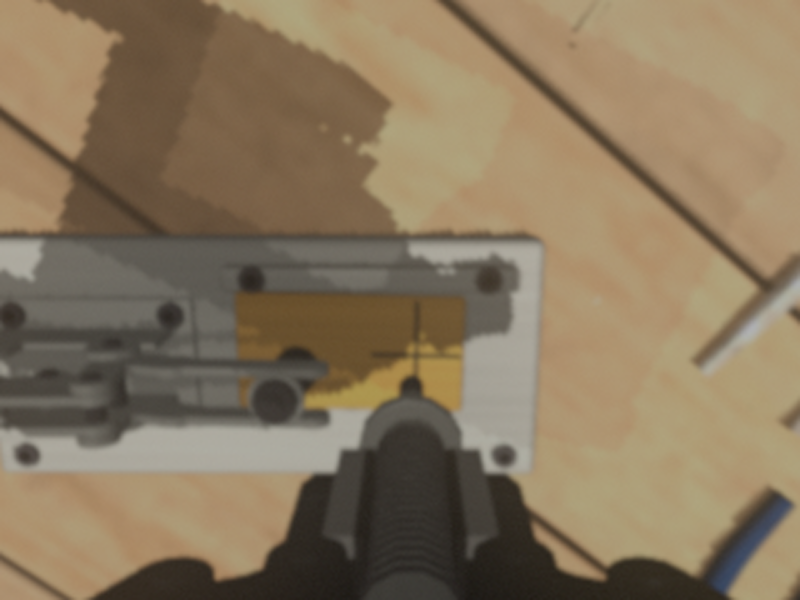

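Run:
```python
from h import *
for i in range(3):
  st=r.get_state()
  servo((285+395/10,170+405/10),(285+415/10,170+320/10),st); r.get_image('wrist')
```

```text
ztip 0.04506537078613576 tip xy rel TCP tool mm [ 0.21 73.6   0.33] move tool mm [ 1.73 -0.   -1.52]
ztip 0.04528909634549226 tip xy rel TCP tool mm [ 0.21 73.6   0.33] move tool mm [ 1.75  0.   -1.6 ]
ztip 0.04538550438612769 tip xy rel TCP tool mm [ 0.21 73.6   0.33] move tool mm [ 1.75  0.   -1.63]
```

Run:
```python
from h import *
im=np.mean([r.get_image('wrist').astype(float) for i in range(12)],0)
c=im[200:230,305:345]; c=np.clip((c-20)*3.5,0,255).astype(np.uint8)
cv2.imwrite('pics/w17.png',cv2.resize(c[:,:,::-1],None,fx=18,fy=18,interpolation=cv2.INTER_CUBIC))
print(im[205:222,324:326].mean((1,2)).round(1))
```

```text
[99.  98.6 98.8 97.1 88.2 70.4 53.1 46.8 47.  48.  52.8 59.7 64.2 69.4
 78.7 88.8 94. ]
```

View pics/w17.png

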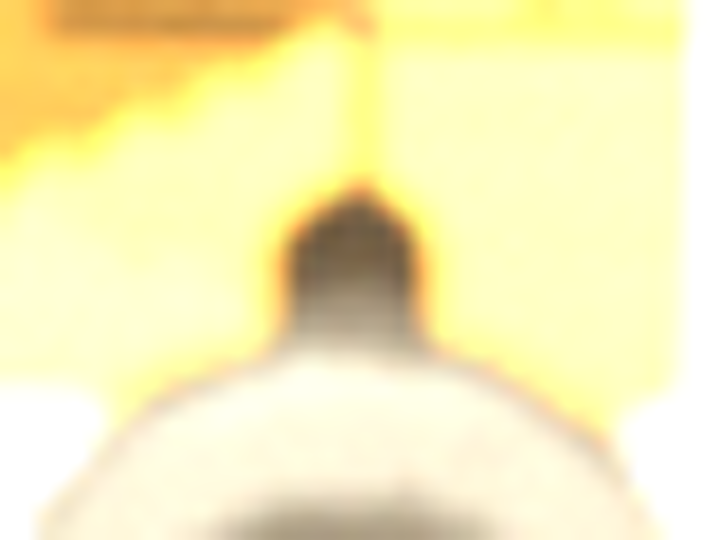

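```bash
python3 -m crank '[{"hand":0,"tx":0.17,"ty":0,"tz":-0.03,"roll":0},{"hand":0,"tx":0.17,"ty":0.8,"tz":-0.03,"roll":0},{"hand":0,"tx":0.17,"ty":1.6,"tz":-0.03,"roll":0},{"hand":0,"tx":0.17,"ty":2.0,"tz":-0.03,"roll":0},{"hand":0,"tx":0.17,"ty":2.0,"tz":-0.03,"roll":0},{"hand":0,"tx":0.17,"ty":2.0,"tz":-0.03,"roll":0}]'
python3 - <<'E'
from h import *
P=[];F=[];ims=[]
for i in range(6):
    st=r.get_state();P.append(st['tool_pos']);F.append(st['wrist_force']);ims.append(r.get_image('wrist').astype(float))
print(np.mean(P,0),np.std(P,0),np.mean(F,0))
save(np.mean(ims,0).astype(np.uint8),'w18.png',(285,170,365,230),10)
E
```

```text
time: 18.45
tool_pos: [0.6085, 0.2864, 0.0985]
tool_rot: [-0.667, -0.236, 0.236, 0.667]
wrist_force: [0.3, -0.0, -0.5]
opening: 0.17
[0.60880716 0.28644472 0.09898093] [1.36926469e-04 4.44217173e-05 2.65366809e-04] [ 0.11999349 -0.31408428 -0.98269646]
```

View pics/w18.png

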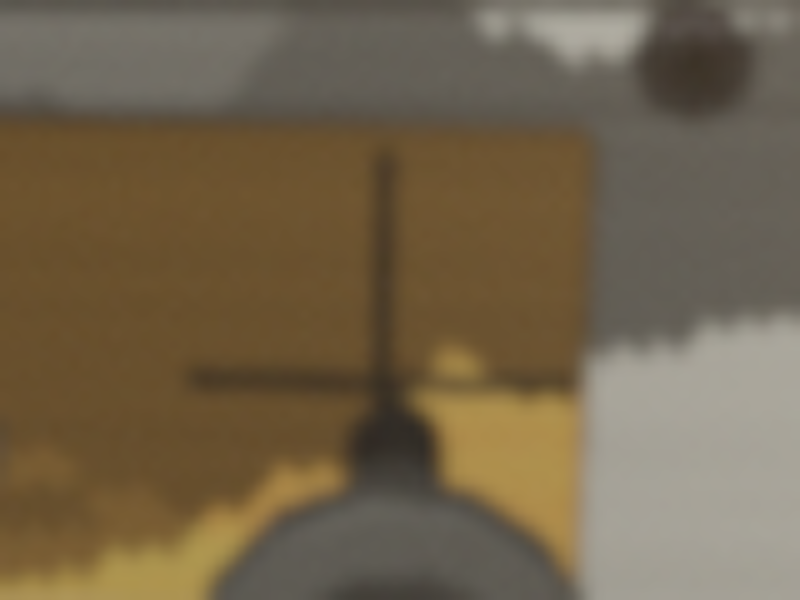

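Run:
```python
from h import *
st=r.get_state()
for h in (.0715,.0736,.0757): servo((285+394/10,170+405/10),(285+385/10,170+383/10),st,h)
```

```text
ztip 0.027646407027137415 tip xy rel TCP tool mm [ 0.13 71.5   1.03] move tool mm [-0.67 -0.   -1.43]
ztip 0.02554640702713741 tip xy rel TCP tool mm [ 0.14 73.6   0.33] move tool mm [-0.68 -0.   -0.72]
ztip 0.023446407027137406 tip xy rel TCP tool mm [ 0.14 75.7  -0.38] move tool mm [-0.69 -0.   -0.02]
```

```bash
python3 -m crank '[{"hand":0,"tx":-0.06,"ty":0,"tz":0.05,"roll":0},{"hand":0,"tx":-0.06,"ty":0.2,"tz":0.05,"roll":0},{"hand":0,"tx":-0.06,"ty":0.4,"tz":0.05,"roll":0},{"hand":0,"tx":-0.06,"ty":0.5,"tz":0.05,"roll":0},{"hand":0,"tx":-0.06,"ty":0.5,"tz":0.05,"roll":0}]'
python3 - <<'E'
from h import *
P=[];F=[];ims=[]
for i in range(6):
    st=r.get_state();P.append(st['tool_pos']);F.append(st['wrist_force']);ims.append(r.get_image('wrist').astype(float))
print(np.mean(P,0),np.mean(F,0))
save(np.mean(ims,0).astype(np.uint8),'w19.png',(285,170,365,230),10)
E
```

```text
time: 19.25
tool_pos: [0.6077, 0.2863, 0.0934]
tool_rot: [-0.667, -0.236, 0.236, 0.667]
wrist_force: [0.9, -0.1, -1.2]
opening: 0.167
[0.60785171 0.28640258 0.09371021] [ 0.09807733 -0.14063648 -1.27632597]
```

View pics/w19.png

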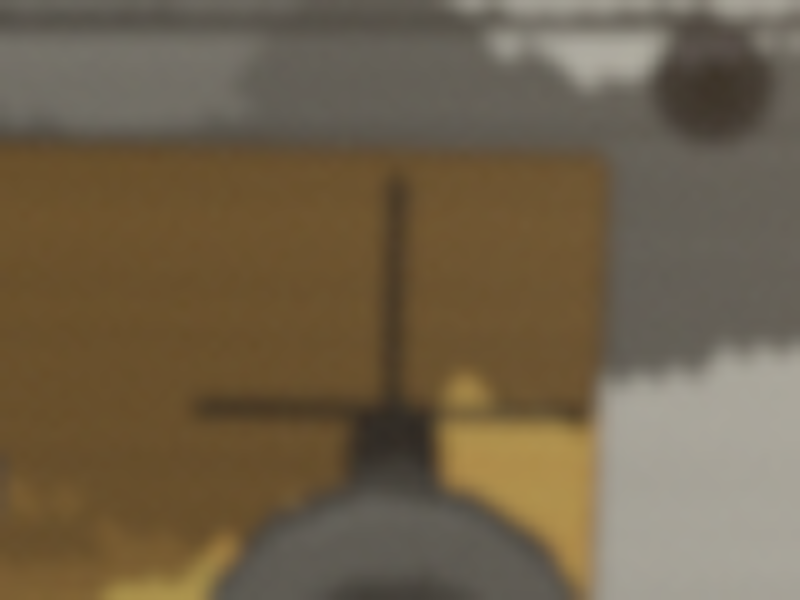

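```bash
python3 -m crank '[{"hand":0,"tx":0,"ty":0.1,"tz":0,"roll":0},{"hand":0,"tx":0,"ty":0.15,"tz":0,"roll":0},{"hand":0,"tx":0,"ty":0.2,"tz":0,"roll":0},{"hand":0,"tx":0,"ty":0.2,"tz":0,"roll":0}]'; python3 -m crank '[{"hand":0,"tx":0,"ty":0.1,"tz":0,"roll":0},{"hand":0,"tx":0,"ty":0.1,"tz":0,"roll":0},{"hand":0,"tx":0,"ty":0.1,"tz":0,"roll":0}]'
python3 - <<'E'
from h import *
P=[];F=[];ims=[]
for i in range(6):
    st=r.get_state();P.append(st['tool_pos']);F.append(st['wrist_force']);ims.append(r.get_image('wrist').astype(float))
print(np.mean(P,0),np.mean(F,0))
save(np.mean(ims,0).astype(np.uint8),'w20.png',(285,170,365,230),10)
E
```

```text
time: 19.95
tool_pos: [0.6078, 0.2864, 0.0917]
tool_rot: [0.667, 0.236, -0.236, -0.667]
wrist_force: [-0.5, 0.6, -0.6]
opening: 0.173
time: 20.25
tool_pos: [0.608, 0.2864, 0.091]
tool_rot: [0.667, 0.236, -0.236, -0.667]
wrist_force: [0.2, 0.5, 0.5]
opening: 0.171
[0.60796632 0.28643716 0.09098226] [-0.1851895   0.01504894  0.41747939]
```

View pics/w20.png

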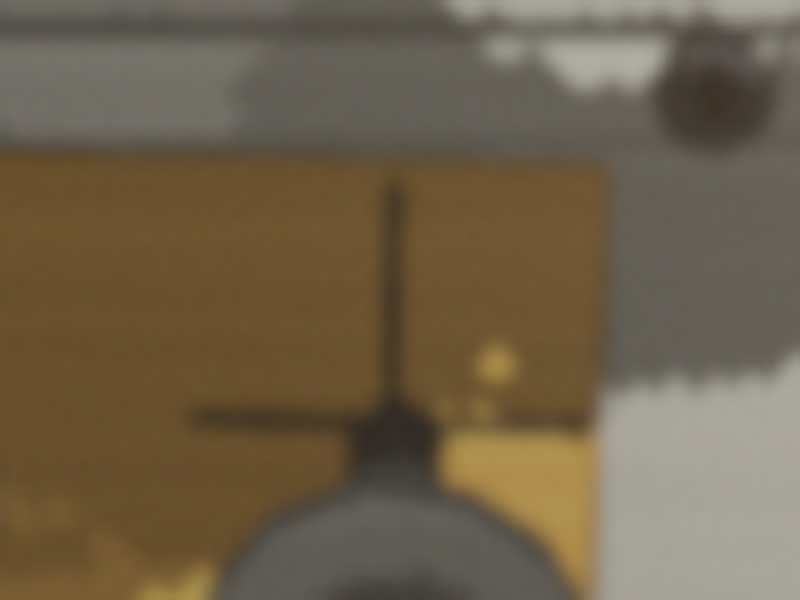

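```bash
python3 -m crank '[{"hand":0,"tx":0,"ty":0.1,"tz":0,"roll":0},{"hand":0,"tx":0,"ty":0.2,"tz":0,"roll":0},{"hand":0,"tx":0,"ty":0.3,"tz":0,"roll":0},{"hand":0,"tx":0,"ty":0.3,"tz":0,"roll":0}]'; python3 -m crank '[{"hand":0,"tx":0,"ty":0.1,"tz":0,"roll":0},{"hand":0,"tx":0,"ty":0.2,"tz":0,"roll":0},{"hand":0,"tx":0,"ty":0.3,"tz":0,"roll":0},{"hand":0,"tx":0,"ty":0.3,"tz":0,"roll":0}]'
python3 - <<'E'
from h import *
P=[];F=[];ims=[]
for i in range(4):
    st=r.get_state();P.append(st['tool_pos']);F.append(st['wrist_force']);ims.append(r.get_image('wrist').astype(float))
print(np.mean(P,0),np.mean(F,0))
save(np.mean(ims,0).astype(np.uint8),'w21.png',(285,170,365,230),10)
E
```

```text
time: 20.95
tool_pos: [0.6081, 0.2865, 0.0881]
tool_rot: [0.667, 0.236, -0.236, -0.667]
wrist_force: [-0.9, -1.3, 4.1]
opening: 0.17
time: 21.35
tool_pos: [0.6081, 0.2865, 0.0853]
tool_rot: [0.667, 0.236, -0.236, -0.667]
wrist_force: [-0.6, -1.0, 6.2]
opening: 0.173
[0.6081482  0.28647536 0.08539027] [-0.74931202 -0.24964905  6.47709541]
```

View pics/w21.png

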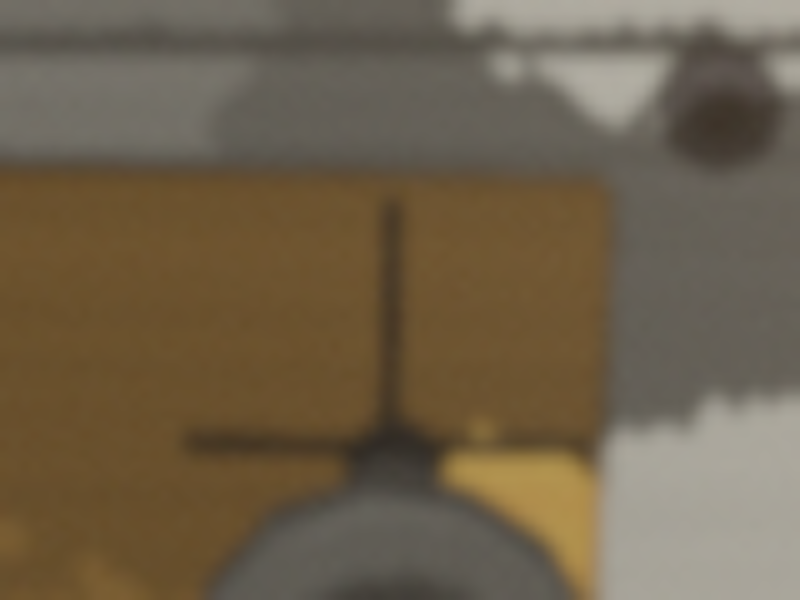

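```bash
python3 -m crank '[{"hand":0,"tx":0,"ty":0.1,"tz":0,"roll":0},{"hand":0,"tx":0,"ty":0.2,"tz":0,"roll":0},{"hand":0,"tx":0,"ty":0.3,"tz":0,"roll":0},{"hand":0,"tx":0,"ty":0.3,"tz":0,"roll":0}]'; python3 -m crank '[{"hand":0,"tx":0,"ty":0.1,"tz":0,"roll":0},{"hand":0,"tx":0,"ty":0.1,"tz":0,"roll":0}]'; python3 -m crank '[{"hand":0,"tx":0,"ty":0.05,"tz":0,"roll":0},{"hand":0,"tx":0,"ty":0.05,"tz":0,"roll":0}]'
```

```text
time: 21.95
tool_pos: [0.6082, 0.2865, 0.0827]
tool_rot: [0.667, 0.236, -0.235, -0.667]
wrist_force: [-2.0, -1.4, 8.4]
opening: 0.17
time: 22.15
tool_pos: [0.6083, 0.2865, 0.0818]
tool_rot: [0.667, 0.236, -0.235, -0.667]
wrist_force: [-1.2, -0.5, 9.5]
opening: 0.168
time: 22.35
tool_pos: [0.6083, 0.2865, 0.0814]
tool_rot: [0.667, 0.236, -0.235, -0.667]
wrist_force: [-1.6, 0.6, 9.8]
opening: 0.168
```

```bash
python3 -m crank '[{"hand":0,"tx":0,"ty":0.05,"tz":0,"roll":0},{"hand":0,"tx":0,"ty":0.05,"tz":0,"roll":0}]'; python3 -m crank '[{"hand":0,"tx":0,"ty":0.05,"tz":0,"roll":0},{"hand":0,"tx":0,"ty":0.05,"tz":0,"roll":0}]'
python3 - <<'E'
from h import *
P=[];F=[];ims=[]
for i in range(4):
    st=r.get_state();P.append(st['tool_pos']);F.append(st['wrist_force']);ims.append(r.get_image('wrist').astype(float))
print(np.mean(P,0),np.mean(F,0))
save(np.mean(ims,0).astype(np.uint8),'w22.png',(285,170,365,230),10)
E
```

```text
time: 22.55
tool_pos: [0.6083, 0.2865, 0.081]
tool_rot: [0.667, 0.236, -0.235, -0.667]
wrist_force: [-2.1, -1.1, 9.6]
opening: 0.169
time: 22.75
tool_pos: [0.6083, 0.2865, 0.0806]
tool_rot: [0.667, 0.236, -0.235, -0.667]
wrist_force: [-2.0, -0.6, 9.1]
opening: 0.171
[0.60831485 0.28652146 0.08061543] [-2.17090086 -0.97368063  9.3423845 ]
```

View pics/w22.png

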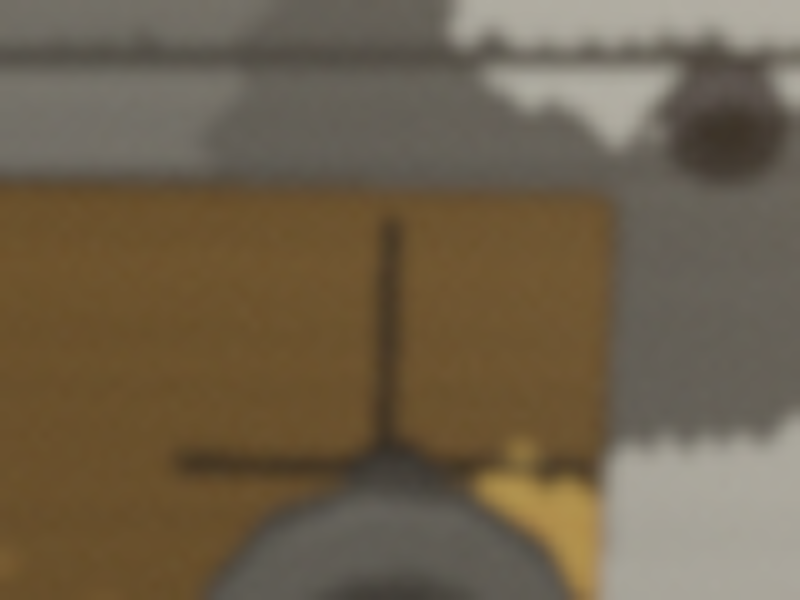

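Run:
```python
import cv2,numpy as np
for n in (18,20,21,22):
    im=cv2.imread(f'pics/w{n}.png').astype(float).mean(2)
    print(n,'col',im[440:600:8,385:405].mean(1).round(0).astype(int).tolist())
    print('  row500',im[515:525,180:620:10].mean(0).round(0).astype(int).tolist())
A=np.hstack([cv2.imread(f'pics/w{n}.png')[300:600,150:650] for n in (20,22)])
A=np.clip((A.astype(float)-20)*2.2,0,255).astype(np.uint8)
cv2.imwrite('pics/cmp.png',cv2.resize(A,(800,240)))
```

```text
18 col [45, 47, 52, 57, 61, 65, 72, 80, 89, 94, 94, 92, 91, 91, 91, 90, 87, 79, 72, 65]
  row500 [86, 90, 102, 115, 121, 120, 120, 119, 112, 99, 85, 79, 81, 84, 88, 92, 94, 94, 94, 94, 94, 94, 94, 94, 93, 92, 93, 93, 90, 87, 83, 81, 84, 95, 107, 118, 125, 129, 129, 130, 139, 152, 158, 160]
20 col [45, 47, 52, 58, 61, 65, 72, 80, 90, 94, 94, 93, 91, 91, 91, 90, 86, 80, 72, 65]
  row500 [75, 75, 76, 76, 76, 76, 75, 74, 72, 72, 73, 76, 81, 85, 89, 93, 94, 94, 95, 95, 94, 95, 94, 93, 94, 95, 95, 92, 91, 88, 83, 81, 85, 96, 109, 119, 127, 131, 133, 133, 130, 129, 142, 155]
21 col [44, 47, 53, 60, 62, 65, 72, 81, 90, 94, 95, 92, 91, 91, 91, 90, 85, 78, 71, 65]
  row500 [77, 77, 75, 77, 77, 76, 76, 73, 72, 73, 73, 76, 81, 85, 89, 93, 94, 95, 95, 95, 95, 95, 94, 94, 95, 95, 95, 93, 91, 87, 84, 82, 86, 96, 108, 120, 128, 132, 132, 132, 131, 132, 143, 155]
22 col [54, 50, 53, 59, 62, 66, 72, 81, 89, 95, 95, 93, 92, 92, 91, 89, 85, 77, 70, 63]
  row500 [75, 75, 75, 75, 74, 75, 74, 73, 72, 71, 73, 76, 82, 86, 90, 93, 96, 97, 96, 95, 95, 95, 95, 94, 94, 95, 95, 95, 93, 89, 84, 82, 86, 96, 109, 120, 127, 131, 133, 133, 132, 130, 135, 148]
```

View pics/cmp.png

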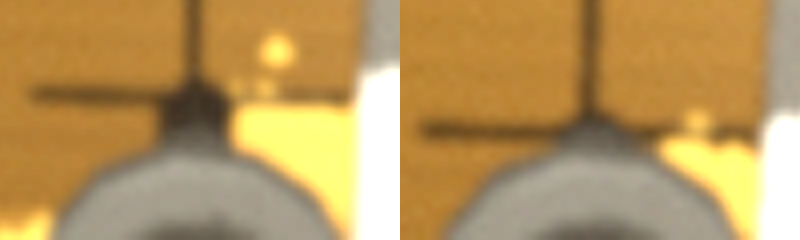

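```bash
python3 -m crank '[{"hand":0,"tx":0,"ty":0.05,"tz":0,"roll":0},{"hand":0,"tx":0,"ty":0.05,"tz":0,"roll":0}]'; python3 -m crank '[{"hand":0,"tx":0,"ty":0.05,"tz":0,"roll":0},{"hand":0,"tx":0,"ty":0.05,"tz":0,"roll":0}]'
python3 - <<'E'
from h import *
P=[];F=[];ims=[]
for i in range(4):
    st=r.get_state();P.append(st['tool_pos']);F.append(st['wrist_force']);ims.append(r.get_image('wrist').astype(float))
print(np.mean(P,0),np.mean(F,0),st['moment'])
im=np.mean(ims,0).astype(np.uint8);save(im,'w23.png',(285,170,365,230),10)
x=cv2.imread('pics/w23.png').astype(float).mean(2);print(x[440:600:8,385:405].mean(1).round(0).astype(int).tolist())
E
```

```text
time: 23.15
tool_pos: [0.6083, 0.2865, 0.0801]
tool_rot: [0.667, 0.236, -0.235, -0.667]
wrist_force: [-2.0, -0.4, 10.5]
opening: 0.171
time: 23.35
tool_pos: [0.6083, 0.2865, 0.0797]
tool_rot: [0.667, 0.236, -0.235, -0.667]
wrist_force: [-3.4, -0.8, 10.4]
opening: 0.171
[0.60834241 0.28653509 0.07973482] [-1.89888549 -0.71441115 10.38445946] [-0.16736074  0.50726269  0.02074021]
[56, 53, 55, 58, 62, 66, 72, 80, 89, 94, 95, 93, 92, 92, 91, 90, 86, 80, 71, 63]
```

```bash
python3 -m crank '[{"hand":0,"tx":0,"ty":0.05,"tz":0,"roll":0},{"hand":0,"tx":0,"ty":0.05,"tz":0,"roll":0}]'; python3 -m crank '[{"hand":0,"tx":0,"ty":0.05,"tz":0,"roll":0},{"hand":0,"tx":0,"ty":0.05,"tz":0,"roll":0}]'; python3 -m crank '[{"hand":0,"tx":0,"ty":0.05,"tz":0,"roll":0},{"hand":0,"tx":0,"ty":0.05,"tz":0,"roll":0}]'
python3 - <<'E'
from h import *
P=[];F=[];ims=[]
for i in range(4):
    st=r.get_state();P.append(st['tool_pos']);F.append(st['wrist_force']);ims.append(r.get_image('wrist').astype(float))
print(np.mean(P,0),np.mean(F,0),st['moment'])
im=np.mean(ims,0).astype(np.uint8);save(im,'w24.png',(285,170,365,230),10)
x=cv2.imread('pics/w24.png').astype(float).mean(2);print(x[440:600:8,385:405].mean(1).round(0).astype(int).tolist())
E
```

```text
time: 23.75
tool_pos: [0.6084, 0.2866, 0.0795]
tool_rot: [0.667, 0.236, -0.235, -0.667]
wrist_force: [-2.8, 0.1, 11.1]
opening: 0.169
time: 23.95
tool_pos: [0.6085, 0.2866, 0.0793]
tool_rot: [0.667, 0.237, -0.235, -0.667]
wrist_force: [-3.0, -0.5, 12.8]
opening: 0.171
time: 24.15
tool_pos: [0.6086, 0.2866, 0.0792]
tool_rot: [0.667, 0.237, -0.235, -0.667]
wrist_force: [-3.6, -1.3, 14.1]
opening: 0.172
[0.60856697 0.28659974 0.07919678] [-3.85309828 -1.63582227 14.05135396] [-0.31115016  0.77002824  0.00102068]
[60, 55, 54, 60, 64, 68, 74, 82, 90, 95, 95, 93, 92, 92, 91, 89, 85, 78, 71, 63]
```

View pics/w24.png

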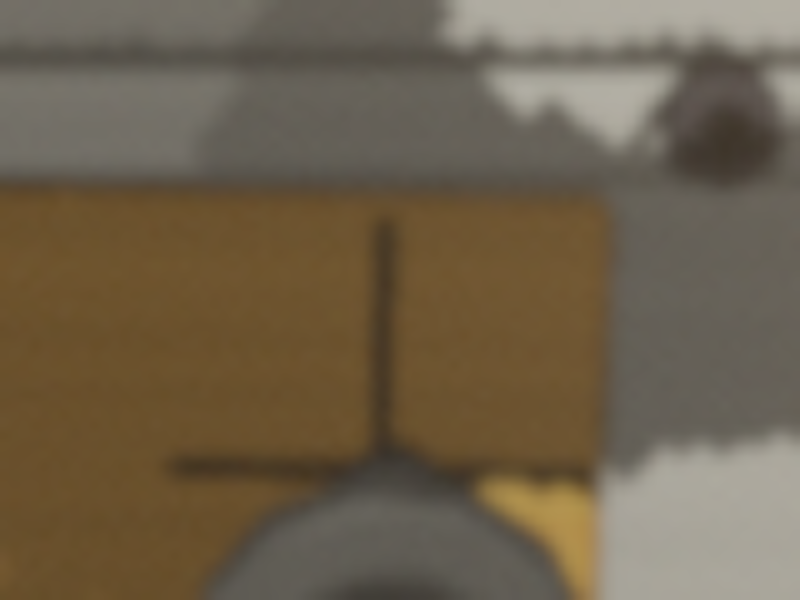

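```bash
python3 -m crank '[{"hand":0,"tx":0,"ty":0.05,"tz":0,"roll":0},{"hand":0,"tx":0,"ty":0.05,"tz":0,"roll":0},{"hand":0,"tx":0,"ty":0.05,"tz":0,"roll":0},{"hand":0,"tx":0,"ty":0.05,"tz":0,"roll":0}]'; python3 -m crank '[{"hand":0,"tx":0,"ty":-0.2,"tz":0,"roll":0},{"hand":0,"tx":0,"ty":-0.5,"tz":0,"roll":0},{"hand":0,"tx":0,"ty":-0.8,"tz":0,"roll":0},{"hand":0,"tx":0,"ty":-1.1,"tz":0,"roll":0},{"hand":0,"tx":0,"ty":-1.5,"tz":0,"roll":0},{"hand":0,"tx":0,"ty":-2.0,"tz":0,"roll":0},{"hand":0,"tx":0,"ty":-2.5,"tz":0,"roll":0},{"hand":0,"tx":0,"ty":-2.8,"tz":0,"roll":0},{"hand":0,"tx":0,"ty":-3,"tz":0,"roll":0},{"hand":0,"tx":0,"ty":-3,"tz":0,"roll":0}]'
python3 - <<'E'
from h import *
P=[];F=[];ims=[]
for i in range(4):
    st=r.get_state();P.append(st['tool_pos']);F.append(st['wrist_force']);ims.append(r.get_image('wrist').astype(float))
print(np.mean(P,0),np.mean(F,0),st['moment'])
im=np.mean(ims,0).astype(np.uint8);save(im,'w25.png',(285,170,365,230),10)
save(r.get_image('scene'),'s25.png',(280,110,440,230),5)
E
```

```text
time: 24.75
tool_pos: [0.6086, 0.2866, 0.0791]
tool_rot: [0.667, 0.237, -0.235, -0.666]
wrist_force: [-3.4, -1.4, 15.6]
opening: 0.165
time: 25.75
tool_pos: [0.608, 0.2864, 0.1064]
tool_rot: [0.667, 0.236, -0.236, -0.667]
wrist_force: [0.1, -0.4, -0.6]
opening: 0.173
[0.60782778 0.28640915 0.10621416] [ 0.01887659 -0.13173569 -1.04974955] [-0.00066289 -0.04416088  0.00489263]
```

View pics/w25.png

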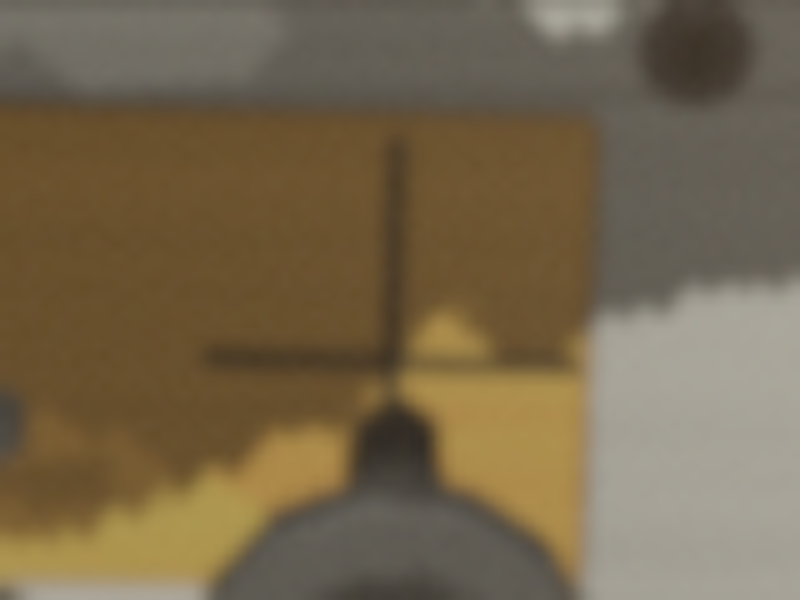

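View pics/s25.png

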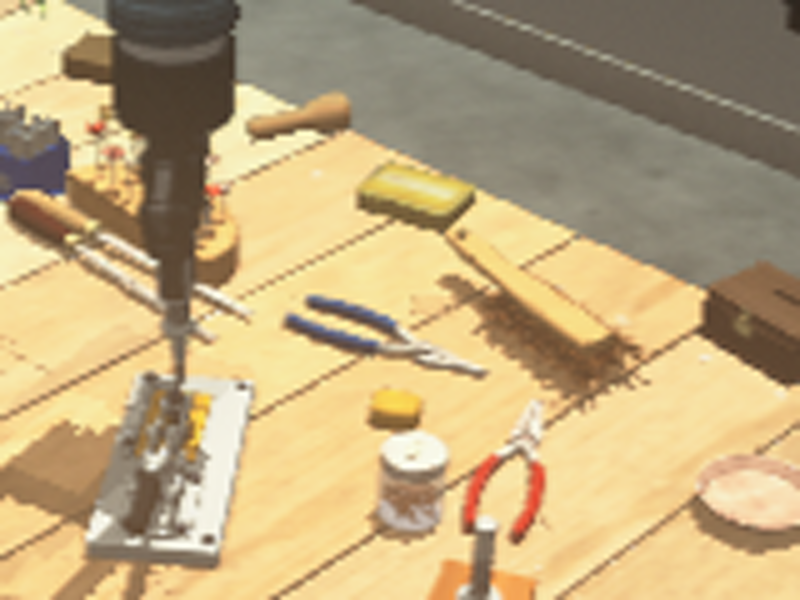

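```bash
python3 -m crank '[{"hand":0,"tx":0,"ty":-2,"tz":0,"roll":0},{"hand":0,"tx":0,"ty":-5,"tz":0,"roll":0},{"hand":0,"tx":0,"ty":-8,"tz":0,"roll":-0.1},{"hand":0,"tx":0,"ty":-10.3,"tz":0,"roll":-0.24},{"hand":0,"tx":0,"ty":-10.3,"tz":0,"roll":-0.38},{"hand":0,"tx":0,"ty":-10.3,"tz":0,"roll":-0.52},{"hand":0,"tx":0,"ty":-10.3,"tz":0,"roll":-0.66},{"hand":0,"tx":0,"ty":-10.3,"tz":0,"roll":-0.8},{"hand":0,"tx":0,"ty":-10.3,"tz":0,"roll":-0.94},{"hand":0,"tx":0,"ty":-10.3,"tz":0,"roll":-1.08},{"hand":0,"tx":0,"ty":-10.3,"tz":0,"roll":-1.22},{"hand":0,"tx":0,"ty":-10.3,"tz":0,"roll":-1.34},{"hand":0,"tx":0,"ty":-10.3,"tz":0,"roll":-1.35},{"hand":0,"tx":0,"ty":-10.3,"tz":0,"roll":-1.35},{"hand":0,"tx":0,"ty":-10.3,"tz":0,"roll":-1.35}]'
python3 - <<'E'
from h import *
P=[]
for i in range(3):
    st=r.get_state();P.append(toolmove([.5213,-.0309,.21],st));r.get_image('wrist')
print(st['tool_pos'],R.from_quat(st['tool_rot']).as_matrix()[:,0],np.array(P).round(2))
E
```

```text
time: 27.5
tool_pos: [0.6078, 0.2864, 0.2092]
tool_rot: [-0.374, -0.6, 0.6, 0.374]
wrist_force: [0.5, 0.6, -0.4]
opening: 0.172
[0.6078609  0.28641536 0.20929983] [-4.41933025e-01  8.97048048e-01  2.41168026e-05] [[-24.66  -0.07  21.76]
 [-24.65  -0.07  21.78]
 [-24.64  -0.07  21.79]]
```

```bash
python3 -m crank '[{"hand":0,"tx":-3,"ty":0,"tz":2.6,"roll":0},{"hand":0,"tx":-6.5,"ty":0,"tz":5.7,"roll":0},{"hand":0,"tx":-10,"ty":0,"tz":8.8,"roll":0},{"hand":0,"tx":-13.5,"ty":0,"tz":11.9,"roll":0},{"hand":0,"tx":-17,"ty":0,"tz":15,"roll":0},{"hand":0,"tx":-20,"ty":0,"tz":17.7,"roll":0},{"hand":0,"tx":-22.5,"ty":0,"tz":19.9,"roll":0},{"hand":0,"tx":-24,"ty":0,"tz":21.2,"roll":0},{"hand":0,"tx":-24.6,"ty":0,"tz":21.8,"roll":0},{"hand":0,"tx":-24.6,"ty":0,"tz":21.8,"roll":0},{"hand":0,"tx":-24.6,"ty":0,"tz":21.8,"roll":0}]'
python3 - <<'E'
from h import *
P=[];ims=[]
for i in range(4):
    st=r.get_state();P.append(st['tool_pos']);ims.append(r.get_image('wrist').astype(float))
print(np.mean(P,0))
im=np.mean(ims,0).astype(np.uint8);save(im,'w26.png',(265,140,385,230),6)
E
```

```text
time: 28.75
tool_pos: [0.5217, -0.03, 0.2094]
tool_rot: [0.373, 0.601, -0.6, -0.373]
wrist_force: [0.8, 0.6, -0.8]
opening: 0.169
[ 0.521738   -0.0297165   0.20932572]
```

View pics/w26.png

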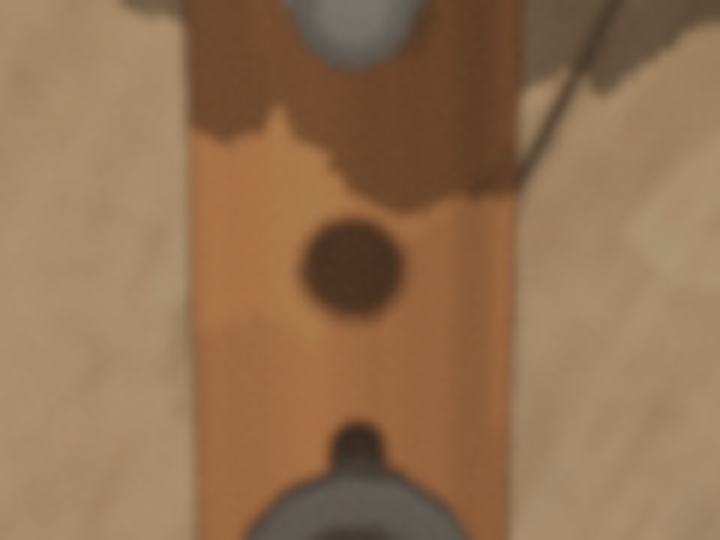

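Run:
```python
from h import *
st=r.get_state();M=R.from_quat(st['tool_rot']).as_matrix()
a=pix2w('wrist',324.67,210.8,st['tool_pos'][2]-.0736,st);b=pix2w('wrist',323.67,184.67,.052,st)
print((M.T@(b-a)*1000).round(2))
```

```text
[-8.200e-01  8.366e+01  2.000e-02]
```

```bash
python3 -m crank '[{"hand":0,"tx":-0.1,"ty":1,"tz":0.08,"roll":0},{"hand":0,"tx":-0.1,"ty":3,"tz":0.08,"roll":0},{"hand":0,"tx":-0.1,"ty":5,"tz":0.08,"roll":0},{"hand":0,"tx":-0.1,"ty":6.5,"tz":0.08,"roll":0},{"hand":0,"tx":-0.1,"ty":7.2,"tz":0.08,"roll":0},{"hand":0,"tx":-0.1,"ty":7.2,"tz":0.08,"roll":0},{"hand":0,"tx":-0.1,"ty":7.2,"tz":0.08,"roll":0}]'
python3 - <<'E'
from h import *
P=[];ims=[]
for i in range(4):
    st=r.get_state();P.append(st['tool_pos']);ims.append(r.get_image('wrist').astype(float))
print(np.mean(P,0),st['wrist_force'])
im=np.mean(ims,0).astype(np.uint8);save(im,'w27.png',(265,140,385,230),6)
E
```

```text
time: 29.65
tool_pos: [0.5215, -0.0319, 0.1376]
tool_rot: [0.373, 0.601, -0.601, -0.373]
wrist_force: [0.2, 0.1, -0.6]
opening: 0.172
[ 0.52177599 -0.0320608   0.13797349] [ 0.54803179  0.53391552 -1.61750666]
```

View pics/w27.png

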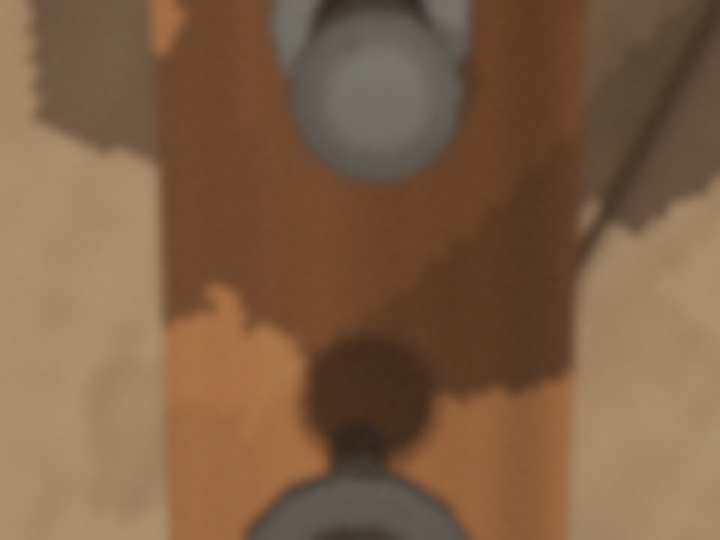

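Run:
```python
from h import *
st=r.get_state();M=R.from_quat(st['tool_rot']).as_matrix()
a=pix2w('wrist',265+358/6,140+425/6,st['tool_pos'][2]-.0736,st);b=pix2w('wrist',265+371/6,140+395/6,.052,st)
print(st['tool_pos'],(M.T@(b-a)*1000).round(2))
```

```text
[ 0.52175331 -0.03211361  0.13812068] [ 1.750e+00  1.252e+01 -1.000e-02]
```

Shift +1.7 mm in tool x and +1.2 mm in tool z (cone correction), then lower.

```bash
python3 -m crank '[{"hand":0,"tx":0.17,"ty":0,"tz":0.12,"roll":0},{"hand":0,"tx":0.17,"ty":0.4,"tz":0.12,"roll":0},{"hand":0,"tx":0.17,"ty":0.8,"tz":0.12,"roll":0},{"hand":0,"tx":0.17,"ty":0.8,"tz":0.12,"roll":0}]'
python3 - <<'E'
from h import *
P=[];ims=[]
for i in range(4):
    st=r.get_state();P.append(st['tool_pos']);ims.append(r.get_image('wrist').astype(float))
print(np.mean(P,0),st['wrist_force'])
im=np.mean(ims,0).astype(np.uint8);save(im,'w28.png',(265,140,385,230),6)
E
```

```text
time: 30.25
tool_pos: [0.5188, -0.0308, 0.1286]
tool_rot: [-0.373, -0.601, 0.601, 0.374]
wrist_force: [-1.0, 0.2, -0.9]
opening: 0.173
[ 0.51911829 -0.03092148  0.12889264] [-0.82357692  0.14190564 -1.07867954]
```

View pics/w28.png

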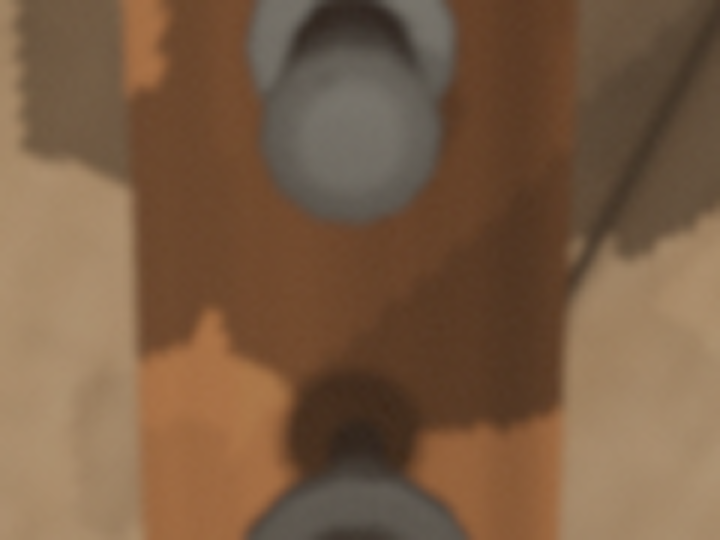

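```bash
python3 -m crank '[{"hand":0,"tx":-0.04,"ty":0.5,"tz":0,"roll":0},{"hand":0,"tx":-0.04,"ty":1.0,"tz":0,"roll":0},{"hand":0,"tx":-0.04,"ty":1.5,"tz":0,"roll":0},{"hand":0,"tx":-0.04,"ty":1.8,"tz":0,"roll":0},{"hand":0,"tx":-0.04,"ty":1.8,"tz":0,"roll":0}]'; python3 -m crank '[{"hand":0,"tx":0,"ty":0.3,"tz":0,"roll":0},{"hand":0,"tx":0,"ty":0.6,"tz":0,"roll":0},{"hand":0,"tx":0,"ty":0.8,"tz":0,"roll":0},{"hand":0,"tx":0,"ty":0.8,"tz":0,"roll":0}]'
python3 - <<'E'
from h import *
P=[];ims=[]
for i in range(4):
    st=r.get_state();P.append(st['tool_pos']);ims.append(r.get_image('wrist').astype(float))
print(np.mean(P,0),st['wrist_force'])
im=np.mean(ims,0).astype(np.uint8);save(im,'w29.png',(245,130,405,250),5)
E
```

```text
time: 30.95
tool_pos: [0.5191, -0.0312, 0.1106]
tool_rot: [-0.373, -0.601, 0.601, 0.374]
wrist_force: [0.5, -0.2, -1.0]
opening: 0.169
time: 31.35
tool_pos: [0.5193, -0.0313, 0.103]
tool_rot: [-0.373, -0.601, 0.601, 0.373]
wrist_force: [-0.1, -0.3, -0.6]
opening: 0.167
[ 0.51951685 -0.03132547  0.10322111] [-0.26977699  0.0977472  -1.71145251]
```

View pics/w29.png

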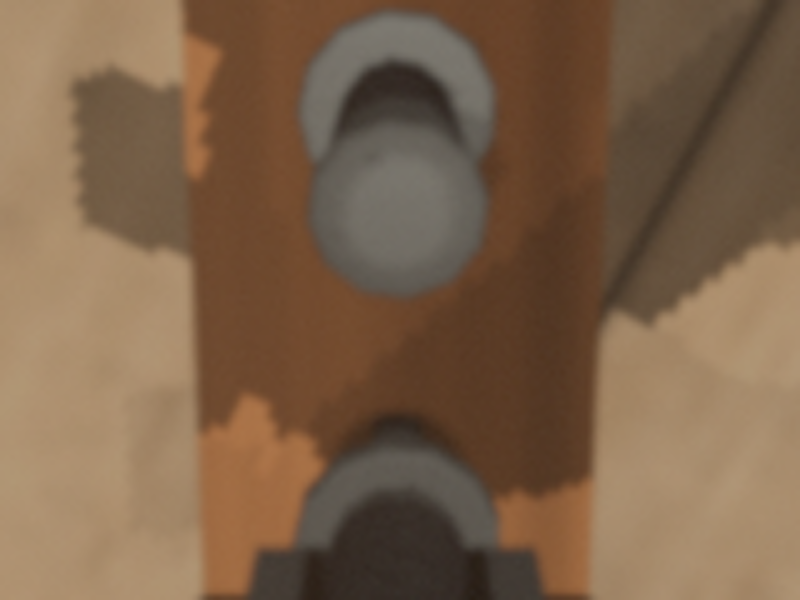

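```bash
python3 -m crank '[{"hand":0,"tx":0,"ty":0.3,"tz":0,"roll":0},{"hand":0,"tx":0,"ty":0.6,"tz":0,"roll":0},{"hand":0,"tx":0,"ty":1.0,"tz":0,"roll":0},{"hand":0,"tx":0,"ty":1.4,"tz":0,"roll":0},{"hand":0,"tx":0,"ty":1.8,"tz":0,"roll":0},{"hand":0,"tx":0,"ty":2.0,"tz":0,"roll":0},{"hand":0,"tx":0,"ty":2.0,"tz":0,"roll":0}]'; python3 -m crank '[{"hand":0,"tx":0,"ty":0.1,"tz":0,"roll":0},{"hand":0,"tx":0,"ty":0.2,"tz":0,"roll":0},{"hand":0,"tx":0,"ty":0.2,"tz":0,"roll":0}]'
python3 - <<'E'
from h import *
P=[];F=[];ims=[]
for i in range(4):
    st=r.get_state();P.append(st['tool_pos']);F.append(st['wrist_force']);ims.append(r.get_image('wrist').astype(float))
print(np.mean(P,0),np.mean(F,0))
im=np.mean(ims,0).astype(np.uint8);save(im,'w30.png',(245,130,405,250),5)
E
```

```text
time: 32.25
tool_pos: [0.5193, -0.0313, 0.0828]
tool_rot: [-0.373, -0.601, 0.601, 0.373]
wrist_force: [-0.8, 0.9, -1.8]
opening: 0.17
time: 32.55
tool_pos: [0.5196, -0.0313, 0.0813]
tool_rot: [0.373, 0.601, -0.601, -0.373]
wrist_force: [0.7, -0.8, -0.6]
opening: 0.169
[ 0.51960973 -0.03134651  0.08136188] [ 0.09162909 -0.1938131  -0.79240071]
```

View pics/w30.png

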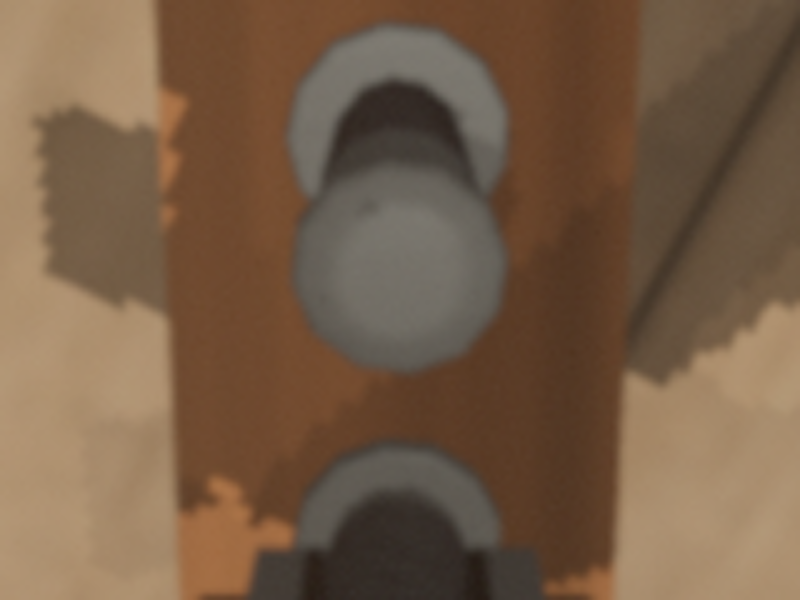

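```bash
python3 -m crank '[{"hand":0,"tx":0,"ty":0.1,"tz":0,"roll":0},{"hand":0,"tx":0,"ty":0.1,"tz":0,"roll":0}]'; python3 -m crank '[{"hand":0,"tx":0,"ty":0.1,"tz":0,"roll":0},{"hand":0,"tx":0,"ty":0.1,"tz":0,"roll":0}]'; python3 -m crank '[{"hand":0,"tx":0,"ty":0.05,"tz":0,"roll":0},{"hand":0,"tx":0,"ty":0.05,"tz":0,"roll":0}]'
```

```text
time: 32.95
tool_pos: [0.5195, -0.0313, 0.0802]
tool_rot: [-0.373, -0.601, 0.601, 0.373]
wrist_force: [0.6, -0.6, -0.5]
opening: 0.17
time: 33.15
tool_pos: [0.5197, -0.0314, 0.0796]
tool_rot: [0.373, 0.601, -0.601, -0.373]
wrist_force: [-1.0, 1.2, 1.7]
opening: 0.167
time: 33.35
tool_pos: [0.5197, -0.0313, 0.0795]
tool_rot: [0.373, 0.601, -0.601, -0.373]
wrist_force: [-2.4, 1.2, 6.6]
opening: 0.168
```

```bash
python3 -m crank '[{"hand":0.3,"tx":0,"ty":-0.03,"tz":0,"roll":0},{"hand":0.45,"tx":0,"ty":-0.03,"tz":0,"roll":0},{"hand":0.6,"tx":0,"ty":-0.03,"tz":0,"roll":0},{"hand":0.8,"tx":0,"ty":-0.03,"tz":0,"roll":0},{"hand":0.8,"tx":0,"ty":-0.03,"tz":0,"roll":0},{"hand":0.8,"tx":0,"ty":-0.03,"tz":0,"roll":0},{"hand":0.8,"tx":0,"ty":-2,"tz":0,"roll":0},{"hand":0.8,"tx":0,"ty":-5,"tz":0,"roll":0},{"hand":0.8,"tx":0,"ty":-9,"tz":0,"roll":0},{"hand":0.8,"tx":0,"ty":-13,"tz":0,"roll":0},{"hand":0.8,"tx":0,"ty":-15,"tz":0,"roll":0},{"hand":0.8,"tx":0,"ty":-15,"tz":0,"roll":0},{"hand":0.8,"tx":0,"ty":-15,"tz":0,"roll":0}]'
python3 - <<'E'
from h import *
st=r.get_state();im=r.get_image('wrist');save(im,'w31.png',(160,60,480,300),2.5)
save(r.get_image('scene'),'s31.png',(280,150,440,270),5)
E
```

```text
time: 34.65
tool_pos: [0.5194, -0.0313, 0.2286]
tool_rot: [0.373, 0.601, -0.601, -0.373]
wrist_force: [-0.0, 0.1, -1.0]
opening: 0.8
```

View pics/w31.png

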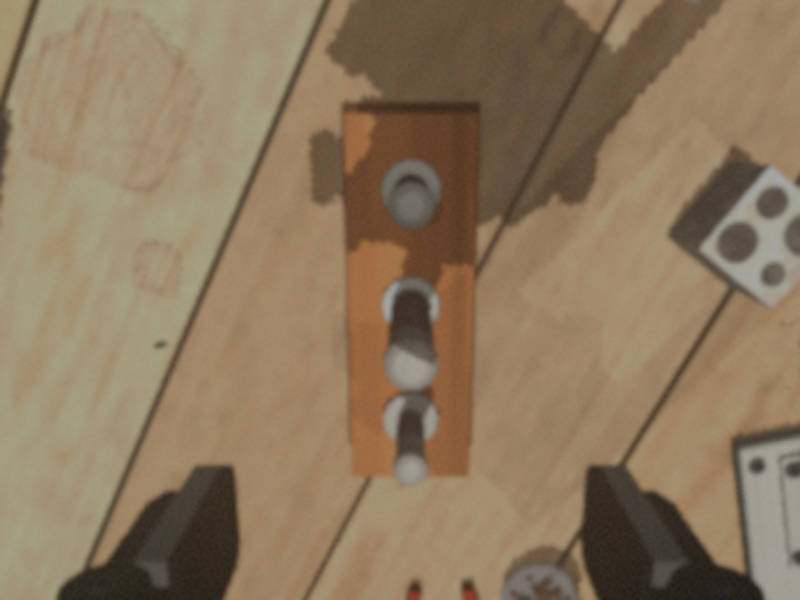

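View pics/s31.png

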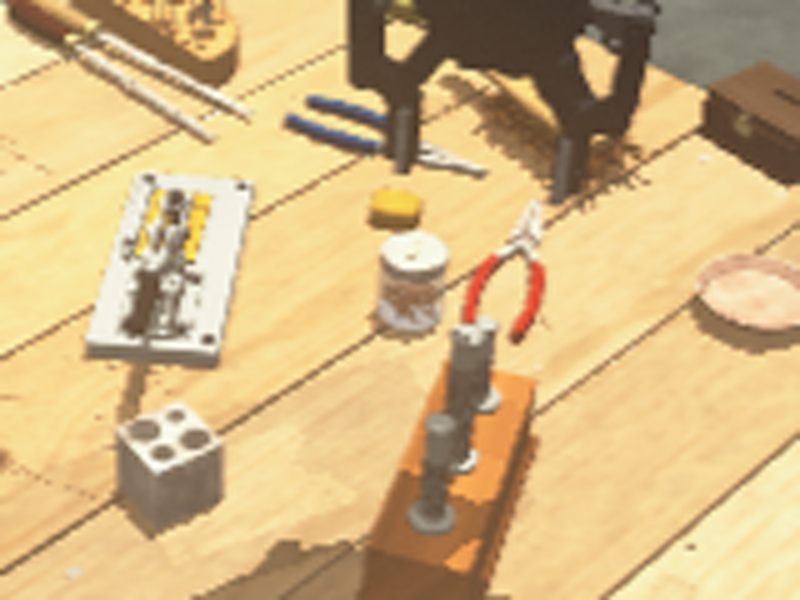

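Run:
```python
from h import *
st=r.get_state();g=lambda a,b,z:pix2w('wrist',160+a/2.5,60+b/2.5,z,st)
print(g(411,363,.142),g(411,304,.057))
print(r.sign_off())
```

```text
[ 0.51704961 -0.03071845  0.142     ] [ 0.5172348  -0.03030203  0.057     ]
the job is handed in; nothing more can be done
None
```

I carried out the whole job and handed it in at about 35 s of the 72 s allowed; the sign-off reports no verdict.

**What I did**
- **Clamp:** I pressed the handle down past its listed locked height. After release it stayed down, with the arm and its foot on the tag.
- **Punch on the cross:** I took the largest punch from the middle place and lined its point up with the cross from two camera directions. I then pressed it slowly until the stiffness jumped at the end stop. The total force was about 15–17 N, against the 40 N limit.
- **Lift and return:** I held it there for about 1 s and lifted it straight off. I then set it back upright in the middle place until the flange seated, released it and raised the gripper.

**Last checks**
- **Punch in the stand:** its cap and flange measured within 0.5 mm of each other sideways, so it stands upright. It was about 2–3 mm from my earlier position for the bore, within the 6 mm allowed.
- **Rest of the scene:** the clamp still looked locked. In the last scene view the other punches, the jar by the stand and the steel cube looked unmoved. The other bystanders were out of that view.

**What was unclear or disagreed**
- The handle and nose values cannot be read. The lock and the full nose travel are inferred from the pictures, the tool heights and the forces.
- The nose's silhouette hides the actual point, so its place along the viewing direction includes an estimated correction of about 1.3 mm. I put the point within 1–1.5 mm of the cross.
- During the press the wrist force stayed flat for about 1 mm before the stop. The pictures showed no slip of the punch in the grip.
- One early move was refused as "invalid input" because it lacked the `roll` value. The arm did not move, and I sent it again with all values.

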